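# Press a mould pin home in the locking pliers

### The arm

A 7-joint arm with a two-finger parallel gripper is mounted at the origin on the work surface. World frame = base frame: x ahead of the robot, y to its left, z up, the work surface at z = 0. Lengths are in m, angles in rad, forces in N, time in s.
With the tool pointing down it reaches from about 0.4 to 0.85 m from the base axis. Payload 10.4 kg.
Tool frame: the origin (TCP) lies at the very end of the fingers, on their centre line; the grasp point (between the pads) lies 19 mm behind it; x points along the fingers, z is the direction in which the jaws open and shut, and the axes are right-handed (so a half turn about x gives the same grasp; the last joint's range is limited). The gripper opens to 85 mm and grips with 20 to 120 N. Pads are 22 mm wide; open, the fingers measure 114 mm over their backs; the gripper's body (76 mm by 85 mm) begins 54 mm behind the grasp point. The pads swing forward as they close: fully open they stand 13 mm farther back than shut.
Start: joints at [-1.307, 0.332, -0.065, 1.46, 0.022, 1.35, -0.088], TCP at [0.177, 0.599, 0.231] pointing down, gripper open.
Joint ranges: [-2.6, 2.6], [-0.5, 2.12], [-1.47, 1.34], [0.16, 2.42], [-1.27, 4.41], [0.06, 2.06], [-2.6, 2.6]. Speed limits (rad/s): [2.22, 2.22, 2.79, 2.79, 3.14, 3.14, 3.14].

### API

Orientations are given as a unit quaternion [x, y, z, w].
In Python, from workcell import readout, camera, manip gives the robot as it stands.
- The arm moves only by the shell command python3 -m inch 'ROWS' [FORCE]. ROWS is JSON, a list of rows, each a list of 3 entries, a list of its own where there are three numbers: the turn, a rotation vector about the tool's x, y, z in degrees, then the shift along the tool's x, y, z in mm, then the closure, from 0 (fully open) to 1 (shut). In form: [[[wx, wy, wz], [dx, dy, dz], hand], ...]. A call has 1 to 10 rows; each row is the pose to reach, as a shift and turn from the pose measured when the call began, along the tool's axes at that moment; what a row does not reach only later rows make up. A row lasts 1/8 s, in which the tool goes at most 62.5 mm and 10.7 degrees, less where a joint would pass 70% of its speed; a pose out of reach is approached as far as the arm can. A call with a gripper value outside its range is refused whole. The fingers move at their own pace and stop on an object; FORCE is the grip in N (left out, the last holds). Time passes only in rows, so rows that repeat a pose let the fingers close. It gives the time, the measured TCP pose, the force and the opening at its end, in the units of the state.
- readout.get_obs(): the state, without advancing time (a new reading comes with each control period).
- camera(name): name is "scene" or "top" or "wrist"; returns a dict with "pixels" (384x512x3 uint8, red, green, blue), "range_z" (384x512 float32, m along the optical axis (not along the pixel's ray), 0 where there is no reading), "intrinsics" (3x3 intrinsics, pixels), "dist" ([k1, k2, p1, p2, k3] as OpenCV has them; the pictures are not rectified), "extrinsics" (4x4, takes a point from world to camera coordinates); the wrist camera has in their place "T_tool_cam" (4x4, takes a point from camera to tool coordinates, whose origin is the TCP and whose axes are the tool frame's). Camera axes: x right, y down, z forward; pixel columns grow to the right and rows downward; lengths in m; the calibration is good to about 2 mm. A picture is of the moment at which its call begins: read the wrist's pose just before it.
- manip.hand_in(): hands the job in, once; it reports no verdict.
The state is a dict: "clock": time; "joint_pos": joint angles; "joint_velocities": joint speeds; "tau": joint torques, N m; "position": TCP position; "ee_rot": TCP orientation; "ft_force": force on the tool from outside, world axes, zero at the start; "torque": the same for the moment, N m; "grip_width": opening from 0.0 (shut) to 1.0 (fully open).
Only numpy, scipy, OpenCV 4.12 (cv2) and the standard library are available. Lean on these libraries where they do the work, as an engineer would, in place of code of your own. Each camera call takes 0.05 s, during which the arm holds its last target.

### The job

Lay the wooden mould bar on the lower jaw of the bench locking pliers so that its proud brass pin stands centred under the pad, and push the blue handle down until it snaps over centre and locks, squeezing the pin fully home. Then press the red release tab so that the pliers spring open, and lay the bar flat, pin up, wholly inside the green tray. Leave the jars, glue bottle, paint can, mug and wood offcut around them standing where they are.

Things in the scene. Friction and masses are not known exactly. Their poses are not given: they have to be found in the camera images.
- pliers: Locking pliers on a grey bench base 330 x 80 x 10, fixed. Origin on the table under the jaw hinge; local x points from the hinge out over the jaws, z up; handles run back along -x. A steel block stands at x = -30 to 35, 85 high. Blue-sleeved upper handle hinged at x = -70, 100 above the table, 125 long, 14 thick; a fixed post 100 high stands under its end at x = -199.
- jaw_rest (a point): Point on top of the fixed lower jaw where the pin must stand: pliers x = 75, y = 0, 45 above the table. The lower jaw is a flat steel rest 50 wide, from x = 35 to x = 140, top 45 above the table.
- pad_face (a point): Centre of the underside of the upper jaw's round black rubber pad (24 diameter, sprung, gives up to 7), which comes down on jaw_rest. The upper jaw is 20 wide and reaches to x = 90; open, the pad's underside is about 115 above the table and the jaw tip up to 155.
- handle_press (a point): Point on top of the upper handle (24 to 27 wide), 100 back from its hinge, where it is pressed down.
- handle (a joint): Upper handle, rad: 0 fully open (spring held, sloping up backwards at 0.78 rad to level), 0.58 dead centre, 0.70 locked (0.08 rad to level). Angle to level = 0.78 - value. Pressed down at handle_press with up to about 18 N it closes the upper jaw; past 0.58 it snaps on to 0.70 and stays locked when let go.
- release_tab (a point): Centre of the top of the red release tab (45 x 34), on a lever pivoted in the handle 85 back from the handle's hinge; the tab sticks out past the handle's end, 92 from its pivot. With the pliers locked it is about 127 above the table.
- release (a joint): Release lever, rad: 0 at rest (sprung), grows as the tab is pressed down, stops at 0.8. With the pliers locked, pressing the tab straight down by about 25 (up to about 15 N) bears on the post and kicks the handle back over centre; when the tab is then let up, the handle springs fully open.
- bar: Light wooden mould bar 150 x 36 x 30 high, about 0.2 kg, with a blue band round its grip end. Origin at the centre of its underside; long axis x, the pin end is at +x, the blue grip end at -x. Starts lying flat on the cork mat, pin up.
- bar_grip (a point): Point inside the bar under the middle of the blue band: 50 from the centre towards -x, 20 above the underside. Gripped here the gripper clears the jaws when the pin is under the pad.
- bar_pin_end (a point): Middle of the underside edge at the pin end (x = +75).
- bar_grip_end (a point): Middle of the underside edge at the grip end (x = -75).
- pin_head (a point): Centre of the top of the brass pin's head (24 diameter, 6 thick), at x = +47 in the bar's frame. Proud: 44 above the bar's underside; home: 36.
- pin (a joint): How far the tapered pin has been pressed in, m: 0 fully proud, 0.008 home (head down on the bar). Takes about 14 N and stays where it is pushed.
- rest_mat: Cork mat 190 x 100 x 5 thick, fixed; origin under its centre, long axis x.
- tray: Green tray, fixed, outside 220 x 130 x 17 high, walls and floor 6 thick; origin under its centre, long axis x.
- jar_ochre: Amber paint jar with yellow cap, 56 diameter, 85 high; bystander, origin at the centre of its underside.
- jar_orange: Amber paint jar with orange cap, 56 diameter, 85 high; bystander, origin at the centre of its underside.
- glue_bottle: White glue bottle with yellow cap, 60 diameter, 165 high; bystander, origin at the centre of its underside.
- paint_can: Steel paint can, 72 diameter, 100 high; bystander, origin at the centre of its underside.
- mug: White mug, 72 diameter, 90 high, handle towards its +y; bystander, origin at the centre of its underside.
- offcut: Dark wood offcut, 90 x 60 x 40 high; bystander, origin at the centre of its underside.
- jaw_pad: The sprung rubber pad itself, 24 diameter, carried by the upper jaw; its frame origin is on the jaw hinge.
Things that resemble listed ones, but are neither listed nor needed, are in the scene too. What is shaped like the bar but grey or turquoise is not meant.

How it is judged:
By the outcome, as a careful person would: the job done as asked, in the order asked, and still so for the second after the job is handed in, with the robot touching nothing.
It also fails if it takes over 72 s, if anything falls off the work surface, if the arm or the gripper's body presses on something with over 40 N, if the wrist force passes 120 N, or if a joint passes its speed limit or range.

## Working session

There is one attempt and no reset: what is moved stays moved. The work goes in short steps, Python scripts to look and compute and a shell command to move; the robot and the scene stay as the last step left them, time stands still between calls to the robot, and variables do not carry over. Pictures are saved under pics/ and viewed, and the job is handed in when it is done.

```bash
ls; mkdir -p pics; cat > h.py <<'E'
import numpy as np, cv2
from workcell import readout, camera, manip
def snap(n,f):
    c=camera(n); np.savez(''+f+'.npz',**c); cv2.imwrite('pics/'+f+'.png',c['pixels'][:,:,::-1]); return c
E
python3 - <<'E'
from h import *
print(readout.get_obs())
for n in('scene','top','wrist'): 
    c=snap(n,n+'0')
    print(n,c['intrinsics'],c['dist'],c.get('extrinsics',c.get('T_tool_cam')))
E
```

```text
pics
{'clock': 0.0, 'joint_pos': array([-1.30657837,  0.33287674, -0.06471408,  1.46096225,  0.02157909,
        1.34990749, -0.08851806]), 'joint_velocities': array([ 8.37016896e-04,  3.59746733e-04,  6.46972174e-04,  4.28013496e-05,
        8.39350458e-04, -4.31116130e-04, -2.19679641e-04]), 'tau': array([ 5.25398646e-04, -6.25459242e+01,  4.91412403e-02, -3.91601551e+01,
        1.62281713e-02,  1.02471421e-02, -2.06924184e-06]), 'position': array([0.17669472, 0.59909753, 0.23050293]), 'ee_rot': array([-0.42373285,  0.56672724,  0.4230904 ,  0.56591981]), 'ft_force': array([0.80707693, 0.57659388, 0.82925284]), 'torque': array([ 0.03130467, -0.01832861, -0.00112725]), 'grip_width': 1.0009429252065483}
scene [[423.55695378   0.         251.68365696]
 [  0.         423.55695378 188.67009089]
 [  0.           0.           1.        ]] [-0.06533053  0.          0.          0.          0.        ] [[-5.76205978e-01  8.17302826e-01 -1.66143948e-03  3.58601739e-01]
 [ 6.41642100e-01  4.51102543e-01 -6.20324037e-01 -1.67930444e-01]
 [-5.06243109e-01 -3.58500468e-01 -7.84343884e-01  1.7529
[... 239 characters left out ...]
        0.          0.        ] [[ 0.01482327 -0.99988196  0.0040417  -0.09396705]
 [-0.98721912 -0.01527678 -0.1586349   0.48783607]
 [ 0.15867792 -0.00163856 -0.98732904  1.55621546]
 [ 0.          0.          0.          1.        ]]
wrist [[279.35835774   0.         253.32283506]
 [  0.         279.35835774 185.32408169]
 [  0.           0.           1.        ]] [-0.06274673  0.          0.          0.          0.        ] [[ 1.08095638e-03 -2.93633345e-01  9.55917512e-01 -1.42326376e-01]
 [-4.14083710e-04 -9.55918120e-01 -2.93633064e-01  7.58188242e-02]
 [ 9.99999330e-01 -7.84253368e-05 -1.15489458e-03  9.81429637e-04]
 [ 0.00000000e+00  0.00000000e+00  0.00000000e+00  1.00000000e+00]]
```

View pics/top0.png

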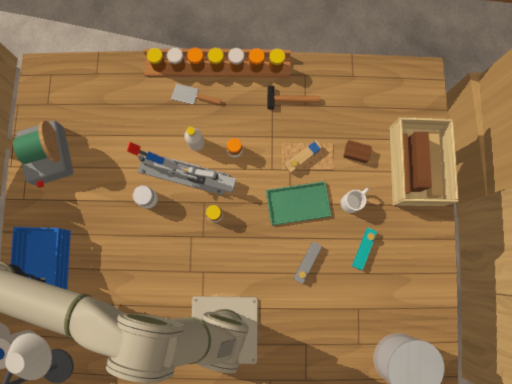

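View pics/scene0.png

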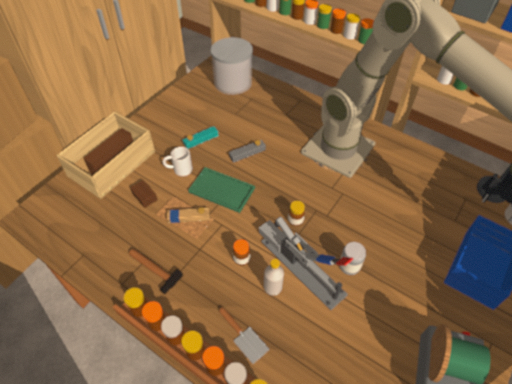

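```bash
cat >> h.py <<'E'
def cloud(c,T=None):
    K=c['intrinsics'];d=c['dist'];z=c['range_z'];h,w=z.shape
    u,v=np.meshgrid(np.arange(w),np.arange(h))
    p=cv2.undistortPoints(np.stack([u,v],-1).reshape(-1,1,2).astype(np.float64),K,d).reshape(h,w,2)
    P=np.concatenate([p*z[...,None],z[...,None]],-1)
    M=np.linalg.inv(c['extrinsics']) if T is None else T
    W=P@M[:3,:3].T+M[:3,3]; W[z==0]=np.nan
    return W
def proj(c,X,T=None):
    E=c['extrinsics'] if T is None else np.linalg.inv(T)
    X=np.atleast_2d(X)
    r,_=cv2.Rodrigues(E[:3,:3].copy())
    return cv2.projectPoints(X.astype(float),r,E[:3,3].copy(),c['intrinsics'],c['dist'])[0].reshape(-1,2)
E
python3 - <<'E'
from h import *
c=dict(np.load('top0.npz')); im=c['pixels'][:,:,::-1]
a=cv2.resize(im[120:230,120:260],(800,628),interpolation=cv2.INTER_CUBIC)[:600]
b=cv2.resize(im[130:230,255:385],(780,600),interpolation=cv2.INTER_CUBIC)
cv2.imwrite('pics/ta.png',a);cv2.imwrite('pics/tb.png',b)
W=cloud(c)
for n,u,v in [('tab',134,148),('handle',152,157),('jar_or',234,146),('jar_oc',214,212),('glue',191,131),('can',145,193),('mug',352,200),('offcut',358,152),('tray',300,203),('pin',293,165),('blue',315,148),('base',185,180)]:
    print(n,W[v,u].round(3))
s=dict(np.load('scene0.npz')); im=s['pixels'][:,:,::-1]
cv2.imwrite('pics/sa.png',cv2.resize(im[160:310,220:380],(640,600),interpolation=cv2.INTER_CUBIC))
E
```

```text
tab [0.591 0.29  0.232]
handle [0.576 0.243 0.173]
jar_or [ 0.64  -0.026  0.086]
jar_oc [0.406 0.038 0.087]
glue [0.669 0.117 0.167]
can [0.466 0.278 0.099]
mug [ 0.465 -0.456  0.01 ]
offcut [ 0.637 -0.475  0.044]
tray [ 0.453 -0.267 -0.   ]
pin [ 0.584 -0.237  0.047]
blue [ 0.652 -0.319  0.032]
base [0.529 0.153 0.017]
```

View pics/ta.png

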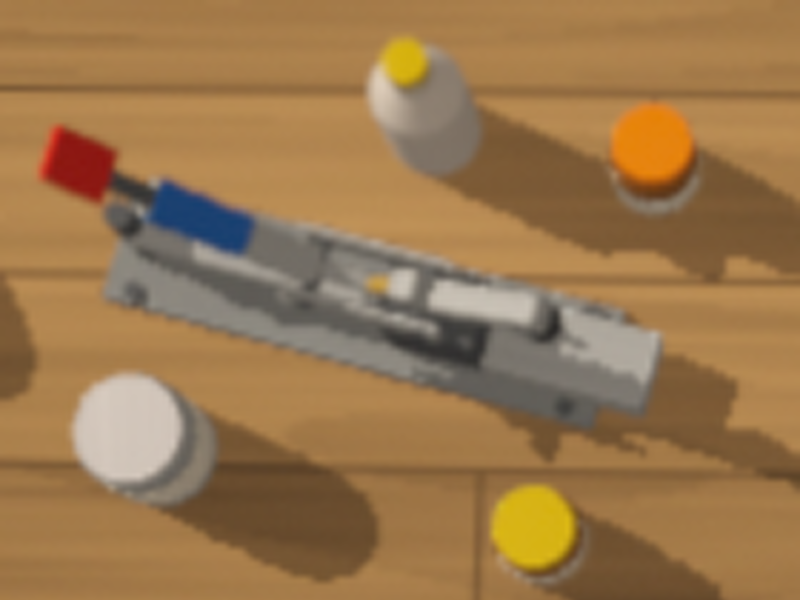

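View pics/tb.png

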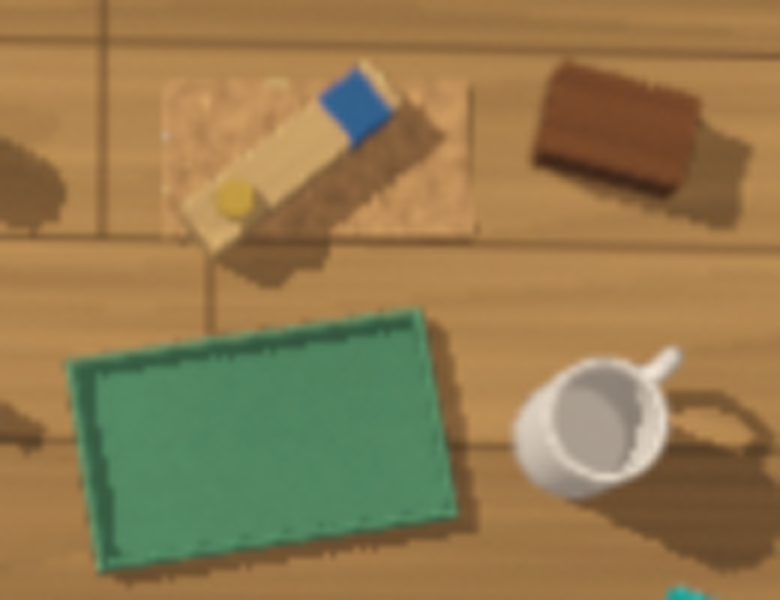

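View pics/sa.png

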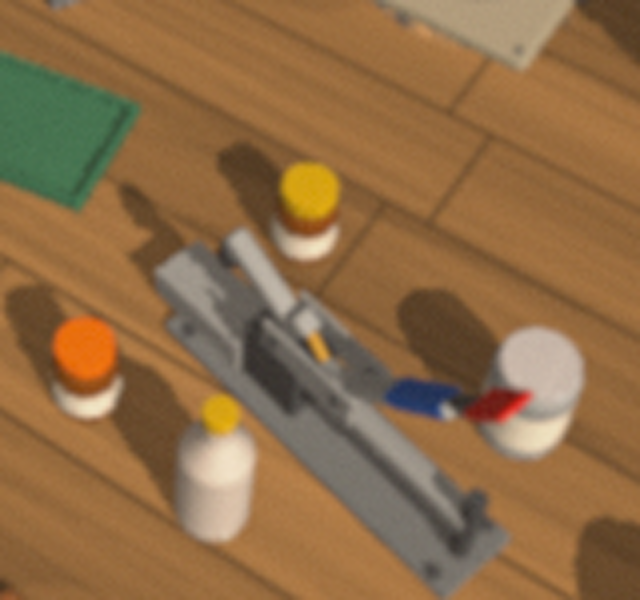

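```bash
cat >> h.py <<'E'
def ray(c,uv,z,T=None):
    M=np.linalg.inv(c['extrinsics']) if T is None else T
    p=cv2.undistortPoints(np.array(uv,float).reshape(-1,1,2),c['intrinsics'],c['dist']).reshape(-1,2)
    d=np.c_[p,np.ones(len(p))]@M[:3,:3].T; o=M[:3,3]
    return o+d*((np.asarray(z)-o[2])/d[:,2])[:,None]
E
python3 - <<'E'
from h import *
c=dict(np.load('top0.npz'))
fa=lambda p:[[(x+.5)/5.714-.5+120,(y+.5)/5.709-.5+120] for x,y in p]
fb=lambda p:[[(x+.5)/6-.5+255,(y+.5)/6-.5+130] for x,y in p]
print('jawtip',ray(c,fa([(662,335),(640,413)]),.045).round(4))
print('base',ray(c,fa([(105,297),(590,428),(625,315)]),.01).round(4))
print('bar',ray(c,fb([(182,207),(215,257),(400,104),(365,62)]),.035).round(4))
print('pinhead',ray(c,fb([(236,199)]),.049).round(4),'blue',ray(c,fb([(357,107)]),.035).round(4))
print('tray',ray(c,fb([(67,362),(418,311),(457,517),(102,573)]),.017).round(4))
E
```

```text
jawtip [[ 0.5324 -0.0316  0.045 ]
 [ 0.4829 -0.019   0.045 ]]
base [[ 0.5588  0.3294  0.01  ]
 [ 0.4783  0.014   0.01  ]
 [ 0.5517 -0.0066  0.01  ]]
bar [[ 0.5892 -0.2088  0.035 ]
 [ 0.5589 -0.2287  0.035 ]
 [ 0.6557 -0.3417  0.035 ]
 [ 0.6817 -0.3206  0.035 ]]
pinhead [[ 0.5915 -0.24    0.049 ]] blue [[ 0.6533 -0.3153  0.035 ]]
tray [[ 0.4966 -0.1411  0.017 ]
 [ 0.5312 -0.3539  0.017 ]
 [ 0.406  -0.3762  0.017 ]
 [ 0.3696 -0.1632  0.017 ]]
```

```bash
cat >> h.py <<'E'
from scipy.spatial.transform import Rotation as R
def tcp():
    o=readout.get_obs(); return o, np.array(o['position']), R.from_quat(o['ee_rot'])
def goal(yaw_z,tilt=None):
    """tool down, tool z pointing at world yaw (deg)"""
    a=np.radians(yaw_z); z=np.array([np.cos(a),np.sin(a),0]); x=np.array([0,0,-1.]); 
    return R.from_matrix(np.c_[x,np.cross(z,x),z])
def delta(P,Rg=None):
    o,p,r=tcp(); Rg=r if Rg is None else Rg
    d=r.inv().apply(np.array(P)-p)*1000; w=(r.inv()*Rg).as_rotvec(degrees=True)
    print('t',round(o['clock'],2),'turn',w.round(1),'shift',d.round(1),'| tcp',p.round(4),'f',np.round(o['ft_force'],1),'grip',round(o['grip_width'],3),'j',np.round(o['joint_pos'],2))
E
python3 - <<'E'
from h import *
o,p,r=tcp(); print(r.as_matrix().round(3))
z=r.as_matrix()[:,2]; print(np.degrees(np.arctan2(z[1],z[0])))
for y in (129.4-90,129.4+90): delta([0.6531,-0.315,0.12],goal(y))
E
```

```text
[[-0.    -0.959  0.283]
 [-0.001  0.283  0.959]
 [-1.    -0.    -0.001]]
73.57010893617591
t 0.15 turn [34.2 -0.1  0. ] shift [ 111.5 -715.5 -742. ] | tcp [0.1767 0.5992 0.2307] f [-0.2  0.  -0.1] grip 1.005 j [-1.31  0.33 -0.06  1.46  0.02  1.35 -0.09]
t 0.15 turn [-1.458e+02 -0.000e+00 -1.000e-01] shift [ 111.5 -715.5 -742. ] | tcp [0.1767 0.5992 0.2307] f [-0.2  0.  -0.1] grip 1.005 j [-1.31  0.33 -0.06  1.46  0.02  1.35 -0.09]
```

```bash
F='[[34,0,0],[-10,-640,-664],0]'; python3 -m inch '[[[0,0,0],[-20,-40,-40],0],[[4,0,0],[-20,-80,-83],0],[[34,0,0],[-10,-640,-664],0],[[34,0,0],[-10,-640,-664],0],[[34,0,0],[-10,-640,-664],0],[[34,0,0],[-10,-640,-664],0],[[34,0,0],[-10,-640,-664],0],[[34,0,0],[-10,-640,-664],0],[[34,0,0],[-10,-640,-664],0],[[34,0,0],[-10,-640,-664],0]]' 40; python3 -c "
from h import *
delta([0.6531,-0.315,0.2],goal(39.4))"
```

```text
clock: 1.4
position: [0.4614, 0.0516, 0.2451]
ee_rot: [-0.24, 0.665, 0.239, 0.665]
ft_force: [0.7, 1.3, -1.2]
grip_width: 0.999
t 1.4 turn [ 0.2 -0.   0. ] shift [  45.3 -404.7  -85.9] | tcp [0.4614 0.0516 0.2451] f [ 0.7  1.3 -1.2] grip 0.999 j [-0.75 -0.07  0.52  1.87  0.03  1.33  0.46]
```

```bash
python3 -m inch '[[[0,0,0],[15,-404,-86],0],[[0,0,0],[15,-404,-86],0],[[0,0,0],[30,-404,-86],0],[[0,0,0],[45,-404,-86],0],[[0,0,0],[45,-404,-86],0],[[0,0,0],[45,-404,-86],0],[[0,0,0],[45,-404,-86],0],[[0,0,0],[45,-404,-86],0],[[0,0,0],[45,-404,-86],0]]' 40; python3 -c "
from h import *
delta([0.6531,-0.315,0.2],goal(39.4))
np.savez('w1pose.npz',p=tcp()[1],r=tcp()[2].as_matrix())
snap('wrist','w1')"
```

```text
clock: 2.52
position: [0.6525, -0.314, 0.2]
ee_rot: [-0.239, 0.665, 0.24, 0.665]
ft_force: [-0.7, 0.4, 0.2]
grip_width: 1.002
t 2.52 turn [ 0.2 -0.  -0. ] shift [ 0.  -1.1 -0.2] | tcp [ 0.6525 -0.314   0.2   ] f [-0.7  0.4  0.2] grip 1.002 j [-0.05  0.66  0.73  1.22 -0.43  1.41  1.33]
```

View pics/w1.png

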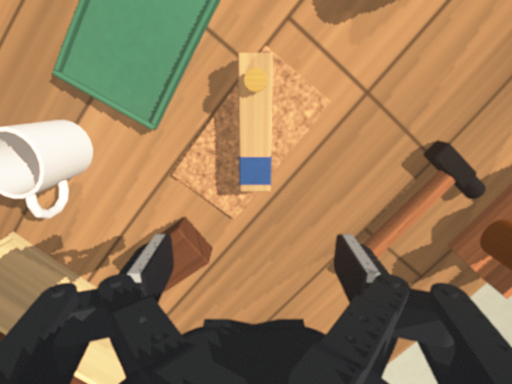

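```bash
cat >> h.py <<'E'
def wT(f):
    q=np.load(f); M=np.eye(4); M[:3,:3]=q['r']; M[:3,3]=q['p']; return M
E
python3 - <<'E'
from h import *
c=dict(np.load('w1.npz')); T=wT('w1pose.npz')@c['T_tool_cam']
print(ray(c,[(255.5,79),(255,158),(255.3,183.5)],[.049,.035,.035],T).round(4))
# edges of bar at rows 100..150
hs=cv2.cvtColor(c['pixels'],cv2.COLOR_RGB2HSV)
m=((hs[...,0]>105)&(hs[...,0]<120)&(hs[...,1]>150)).astype(np.uint8); m[:140]=0;m[210:]=0;m[:,:200]=0;m[:,300:]=0
ct,_=cv2.findContours(m,0,1); k=max(ct,key=cv2.contourArea); print(cv2.minAreaRect(k), cv2.boundingRect(k))
y=((hs[...,0]>18)&(hs[...,0]<28)&(hs[...,1]>170)).astype(np.uint8)[50:110,235:278]; v,u=np.nonzero(y); print(len(u),u.mean()+235,v.mean()+50)
E
```

```text
[[ 0.5929 -0.2384  0.049 ]
 [ 0.6453 -0.3023  0.035 ]
 [ 0.6646 -0.325   0.035 ]]Traceback (most recent call last):
  File "<stdin>", line 7, in <module>
ValueError: max() iterable argument is empty
```

```bash
python3 -c "
from h import *
delta([0.6543,-0.314,0.009],goal(39.5))"
```

```text
t 2.58 turn [0.2 0.  0. ] shift [191.6  -1.4   0.6] | tcp [ 0.6528 -0.3133  0.2006] f [ 0.4  0.3 -0.9] grip 1.002 j [-0.05  0.66  0.73  1.22 -0.43  1.41  1.33]
```

```bash
python3 -m inch '[[[0,0,0],[60,-1,1],0],[[0,0,0],[120,-1,1],0],[[0,0,0],[165,-1,1],0],[[0,0,0],[185,-1,1],0],[[0,0,0],[191,-1,1],0],[[0,0,0],[191,-1,1],0],[[0,0,0],[191,-1,1],0.7],[[0,0,0],[191,-1,1],0.7],[[0,0,0],[191,-1,1],0.7],[[0,0,0],[191,-1,1],0.7]]' 40; python3 -c "
from h import *
delta([0.6543,-0.314,0.009],goal(39.5))"
```

```text
clock: 3.82
position: [0.6548, -0.3136, 0.0104]
ee_rot: [-0.24, 0.665, 0.24, 0.666]
ft_force: [-0.5, 1.0, 4.7]
grip_width: 0.414
t 3.83 turn [0.2 0.1 0.1] shift [ 1.4 -0.  -0.6] | tcp [ 0.6548 -0.3136  0.0104] f [-0.5  1.   4.7] grip 0.414 j [-0.03  0.82  0.65  1.39 -0.52  1.1   1.39]
```

```bash
python3 -c "
from h import *
delta([0.475,-0.1532,0.09],goal(-14.3))"
```

```text
t 3.83 turn [54.   0.1  0. ] shift [-80.  238.1 -36. ] | tcp [ 0.6548 -0.3136  0.0104] f [-0.5  1.   4.7] grip 0.414 j [-0.03  0.82  0.65  1.39 -0.52  1.1   1.39]
```

```bash
python3 -m inch '[[[0,0,0],[0,0,0],0.7],[[0,0,0],[-30,0,0],0.7],[[0,0,0],[-80,0,0],0.7],[[10,0,0],[-80,40,-6],0.7],[[20,0,0],[-80,90,-14],0.7],[[30,0,0],[-80,140,-21],0.7],[[40,0,0],[-80,190,-28],0.7],[[50,0,0],[-80,238,-36],0.7],[[54,0,0],[-80,238,-36],0.7],[[54,0,0],[-80,238,-36],0.7]]' 80; python3 -c "
from h import *
delta([0.475,-0.1532,0.09],goal(-14.3))
np.savez('w2pose.npz',p=tcp()[1],r=tcp()[2].as_matrix())
snap('wrist','w2');snap('top','t2');c=snap('scene','s2')
cv2.imwrite('pics/s2c.png',cv2.resize(c['pixels'][140:300,180:380,::-1],(750,600),interpolation=cv2.INTER_CUBIC))"
```

```text
clock: 5.08
position: [0.4749, -0.1526, 0.0899]
ee_rot: [0.088, 0.701, -0.087, 0.702]
ft_force: [0.2, -0.6, -2.4]
grip_width: 0.404
t 5.08 turn [ 0.1  0.1 -0. ] shift [-0.1 -0.6  0.2] | tcp [ 0.4749 -0.1526  0.0899] f [ 0.2 -0.6 -2.4] grip 0.404 j [-0.72  0.32  1.09  2.   -0.34  1.02  0.28]
```

View pics/w2.png

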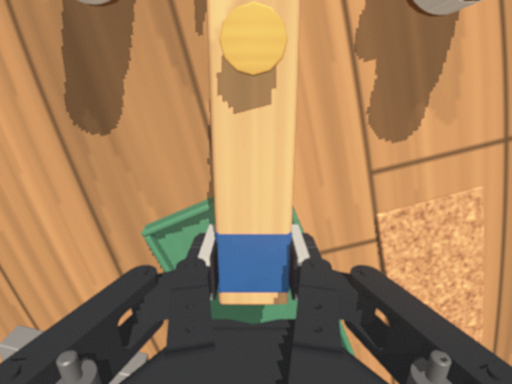

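View pics/s2c.png

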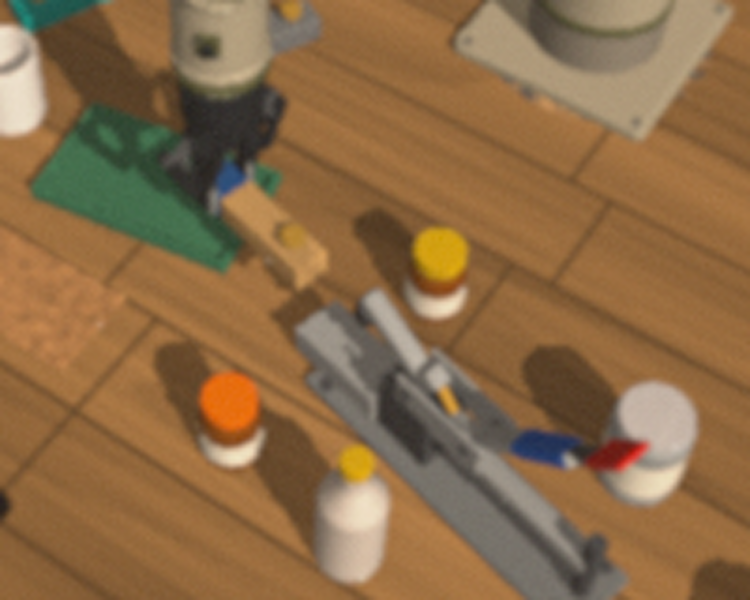

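```bash
python3 - <<'E'
from h import *
c=dict(np.load('w2.npz')); T=wT('w2pose.npz')
W=cloud(c,c['T_tool_cam'])
print('pin head tool', W[34:42,249:257].reshape(-1,3).mean(0).round(4), 'bar top', W[120,255].round(4),W[200,255].round(4),W[120,230].round(4),W[120,280].round(4))
# jaw model overlay
o=np.array([.5423,.1104]);a=np.radians(-104.3);u=np.array([np.cos(a),np.sin(a)]);v=np.array([-u[1],u[0]])
def L(x,y,z): return np.r_[o+x*u+y*v,z]
pts=[L(.14,.025,.045),L(.14,-.025,.045),L(.035,-.025,.045),L(.035,.025,.045),L(.075,0,.045),L(.035,.02,.085),L(.035,-.02,.085),L(-.199,0,.1)]
s=dict(np.load('scene0.npz'));t=dict(np.load('top0.npz'))
for c,(x0,x1,y0,y1),n in((s,(270,390,200,310),'os'),(t,(120,250,130,220),'ot')):
    im=cv2.resize(c['pixels'][y0:y1,x0:x1,::-1],None,fx=6,fy=6,interpolation=cv2.INTER_CUBIC)
    q=(proj(c,np.array(pts))-[x0,y0]+.5)*6-.5
    for i,k in enumerate(q.astype(int)): cv2.circle(im,tuple(k),3,(0,0,255) if i<4 else (0,255,0),-1)
    cv2.imwrite('pics/%s.png'%n,im)
E
```

```text
pin head tool [-0.0366  0.097  -0.001 ] bar top [-0.0233  0.0679 -0.0001] [-0.0244  0.0328 -0.    ] [-0.0239  0.0679 -0.0104] [-0.0244  0.0679  0.0103]
```

View pics/os.png

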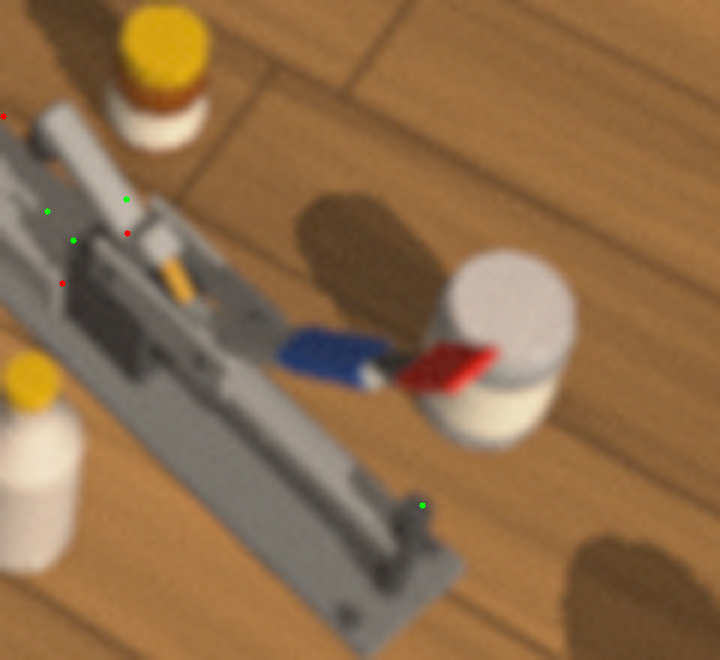

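View pics/ot.png

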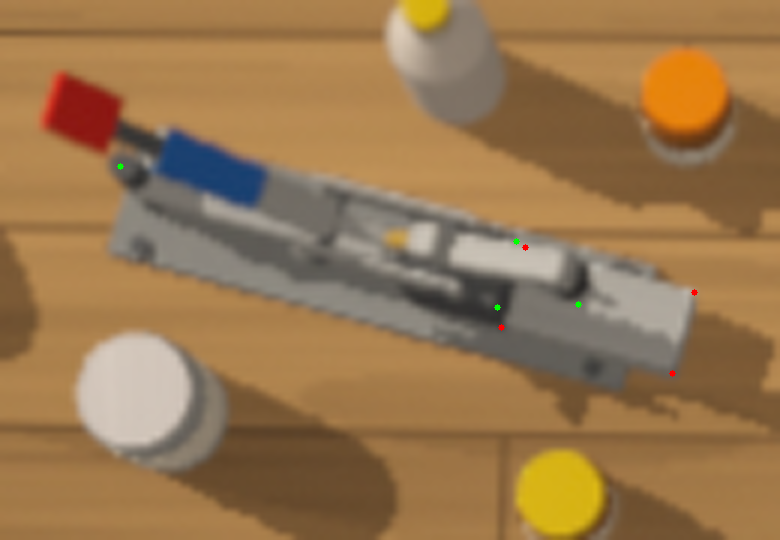

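```bash
python3 -c "
from h import *
delta([0.4884,-0.105,0.064],goal(-14.3))
delta([0.5008,-0.0565,0.064],goal(-14.3))
t=dict(np.load('top0.npz'))
o=np.array([.5423,.1104]);a=np.radians(-104.3);u=np.array([np.cos(a),np.sin(a)]);v=np.array([-u[1],u[0]])
print((proj(t,np.array([np.r_[o+.09*u+s*v,.15] for s in(-.01,0,.01)]))-[120,130])*6)
"
```

```text
t 5.22 turn [-0.   0.1  0. ] shift [26.1 50.8  0.6] | tcp [ 0.4752 -0.154   0.0901] f [ 0.3  0.4 -1.6] grip 0.406 j [-0.72  0.32  1.09  1.99 -0.34  1.02  0.28]
t 5.22 turn [-0.   0.1  0. ] shift [ 26.1 100.9   0.7] | tcp [ 0.4752 -0.154   0.0901] f [ 0.3  0.4 -1.6] grip 0.406 j [-0.72  0.32  1.09  1.99 -0.34  1.02  0.28]
[[583.02620801 291.85589652]
 [587.94450882 274.76842422]
 [592.85477687 257.71806249]]
```

```bash
python3 -m inch '[[[0,0,0],[20,10,1],0.7],[[0,0,0],[26,30,1],0.7],[[0,0,0],[26,51,1],0.7],[[0,0,0],[26,51,1],0.7],[[0,0,0],[26,51,1],0.7]]' 80; python3 -c "
from h import *
np.savez('w3pose.npz',p=tcp()[1],r=tcp()[2].as_matrix())
snap('wrist','w3')
delta([0.5008,-0.0565,0.06],goal(-14.3))
"
```

```text
clock: 5.85
position: [0.4889, -0.1052, 0.0643]
ee_rot: [0.088, 0.701, -0.088, 0.702]
ft_force: [-0.4, -0.5, -2.3]
grip_width: 0.404
t 5.9 turn [-0.   0.1  0. ] shift [ 4.2 50.5 -0.5] | tcp [ 0.4887 -0.1055  0.0643] f [-0.2 -0.1 -1.1] grip 0.4 j [-0.77  0.37  1.04  2.01 -0.39  0.97  0.21]
```

View pics/w3.png

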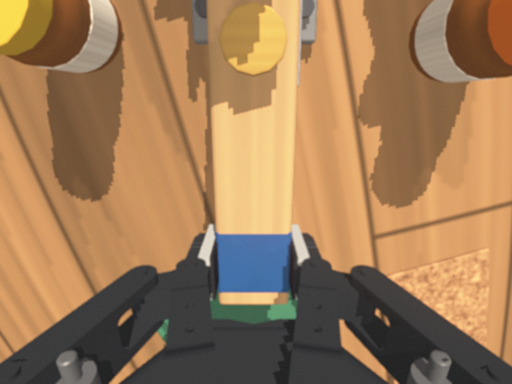

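```bash
python3 -c "
from h import *
c=dict(np.load('w3.npz')); T=wT('w3pose.npz')@c['T_tool_cam']
im=c['pixels'][0:60,180:330,::-1]; cv2.imwrite('pics/w3c.png',cv2.resize(im,None,fx=5,fy=5,interpolation=cv2.INTER_CUBIC))
"
```

```text
(no output)
```

View pics/w3c.png

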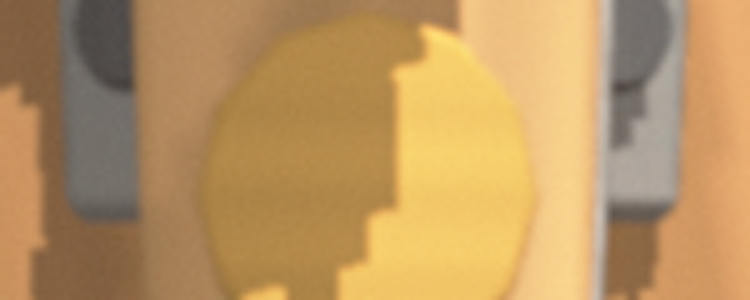

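```bash
python3 -c "
from h import *
c=dict(np.load('w3.npz')); T=wT('w3pose.npz')@c['T_tool_cam']
X=ray(c,[(193,20),(317,20),(255,43)],.010,T);
o=np.array([.5423,.1104]);a=np.radians(-104.3);u=np.array([np.cos(a),np.sin(a)]);v=np.array([-u[1],u[0]])
for x in X: print(x.round(4),((x[:2]-o)@u).round(4),((x[:2]-o)@v).round(4))
X=ray(c,[(253,38)],.064+.037,T)
for x in X: print('pin',x.round(4),((x[:2]-o)@u).round(4),((x[:2]-o)@v).round(4))
"
```

```text
[0.482 0.026 0.01 ] 0.0967 -0.0376
[0.5585 0.0065 0.01  ] 0.0966 0.0414
[0.5168 0.0027 0.01  ] 0.1107 0.0019
pin [ 0.5119 -0.0112  0.101 ] 0.1254 0.0006
```

```bash
python3 -m inch '[[[0,0,0],[0,15,0.5],0.7],[[0,0,0],[0,30,0.5],0.7],[[0,0,0],[0,42,0.5],0.7],[[0,0,0],[0,50,0.5],0.7],[[0,0,0],[0,50.5,0.5],0.7],[[0,0,0],[5,50.5,0.5],0.7],[[0,0,0],[10,50.5,0.5],0.7],[[0,0,0],[10,50.5,0.5],0.7]]' 80; python3 -c "
from h import *
np.savez('w4pose.npz',p=tcp()[1],r=tcp()[2].as_matrix())
snap('wrist','w4');snap('top','t4');c=snap('scene','s4')
cv2.imwrite('pics/s4c.png',cv2.resize(c['pixels'][170:290,230:380,::-1],(750,600),interpolation=cv2.INTER_CUBIC))
delta([0.5008,-0.0565,0.05],goal(-14.3))
"
```

```text
clock: 6.9
position: [0.5013, -0.0571, 0.0537]
ee_rot: [0.088, 0.701, -0.089, 0.702]
ft_force: [-0.0, -0.4, -1.3]
grip_width: 0.406
t 7.05 turn [-0.1  0.1  0. ] shift [ 4.3  0.2 -1.1] | tcp [ 0.5018 -0.057   0.0543] f [-0.9 -0.2 -1.7] grip 0.407 j [-0.84  0.4   1.01  2.01 -0.41  0.96  0.13]
```

View pics/w4.png

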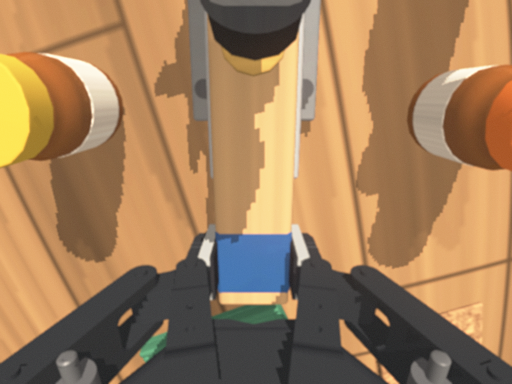

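View pics/s4c.png

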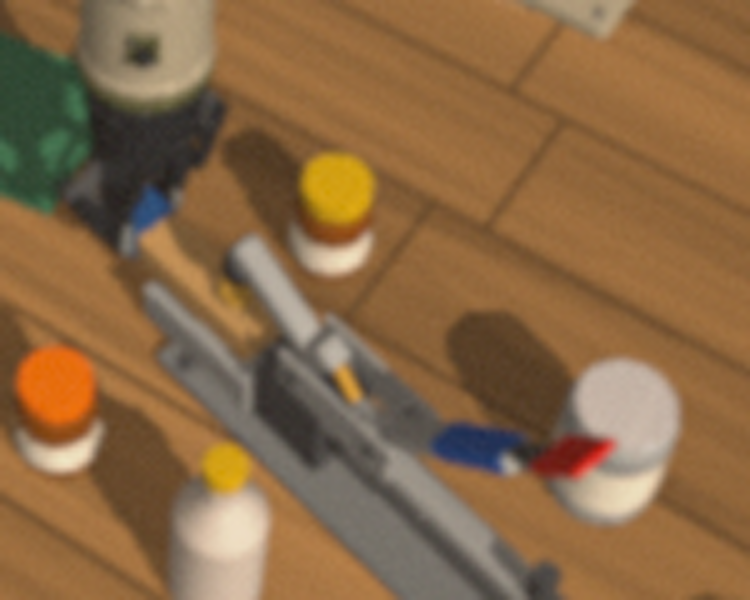

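```bash
python3 -c "
from h import *
c=dict(np.load('w4.npz')); T=wT('w4pose.npz')@c['T_tool_cam']
o=np.array([.5423,.1104]);a=np.radians(-104.3);u=np.array([np.cos(a),np.sin(a)]);v=np.array([-u[1],u[0]])
X=ray(c,[(210,176),(298,176),(200,118),(310,118),(255,75),(255,57),(203,10),(308,10)],[.045,.045,.01,.01,.092,.117,.13,.13],T)
for x in X: print(x.round(4),((x[:2]-o)@u).round(4),((x[:2]-o)@v).round(4))
im=c['pixels'][0:200,170:330,::-1]; cv2.imwrite('pics/w4c.png',cv2.resize(im,None,fx=3,fy=3,interpolation=cv2.INTER_CUBIC))
"
```

```text
[ 0.4857 -0.0171  0.045 ] 0.1375 -0.0234
[ 0.5335 -0.0294  0.045 ] 0.1376 0.026
[0.4829 0.0142 0.01  ] 0.1079 -0.0338
[ 0.5524 -0.0036  0.01  ] 0.108 0.038
[0.5221 0.0248 0.092 ] 0.088 0.0016
[0.5226 0.0272 0.117 ] 0.0854 0.0014
[0.5137 0.0375 0.13  ] 0.0777 -0.0097
[0.5353 0.032  0.13  ] 0.0777 0.0126
```

View pics/w4c.png

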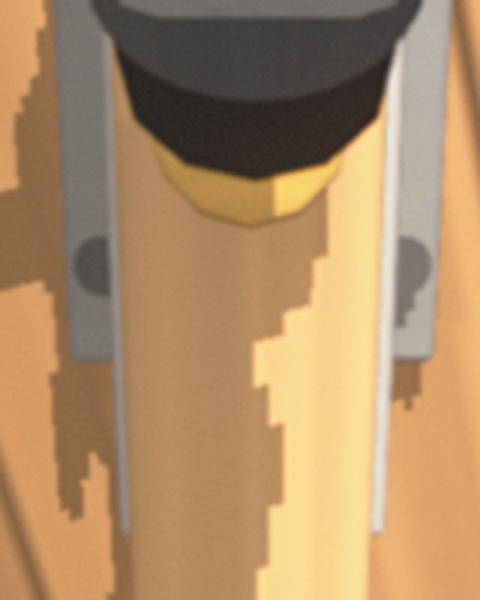

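```bash
python3 -c "
from h import *
o=np.array([.5423,.1104]);a=np.radians(-104.3);u=np.array([np.cos(a),np.sin(a)]);v=np.array([-u[1],u[0]])
for f,(x0,x1,y0,y1) in (('scene0',(245,335,205,265)),('top0',(195,245,165,205))):
  c=dict(np.load(f+'.npz'))
  k=8 if f=='scene0' else 14
  im=cv2.resize(c['pixels'][y0:y1,x0:x1,::-1],None,fx=k,fy=k,interpolation=cv2.INTER_CUBIC)
  q=(proj(c,np.array([np.r_[o+x*u+y*v,z] for x,y,z in [(.14,.025,.045),(.14,-.025,.045),(.14,.025,.033),(.11,.04,.01),(.11,-.04,.01),(.09,0,.155)]]))-[x0,y0]+.5)*k-.5
  for p in q.astype(int): cv2.circle(im,tuple(p),2,(0,0,255),-1)
  cv2.imwrite('pics/z%s.png'%f,im)
"
```

```text
(no output)
```

View pics/zscene0.png

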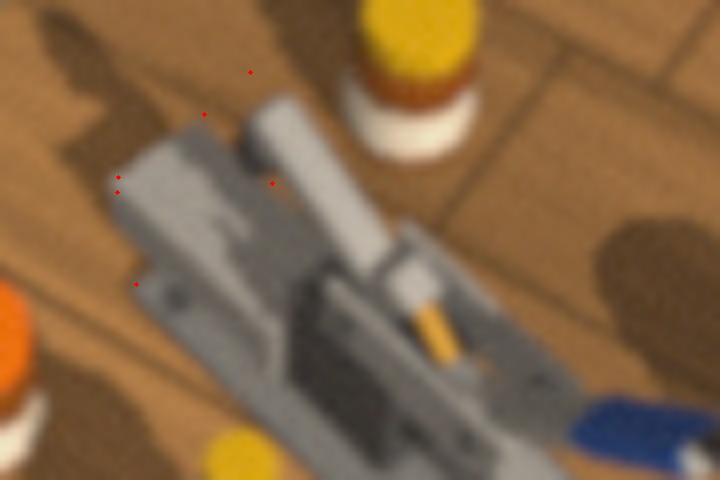

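View pics/ztop0.png

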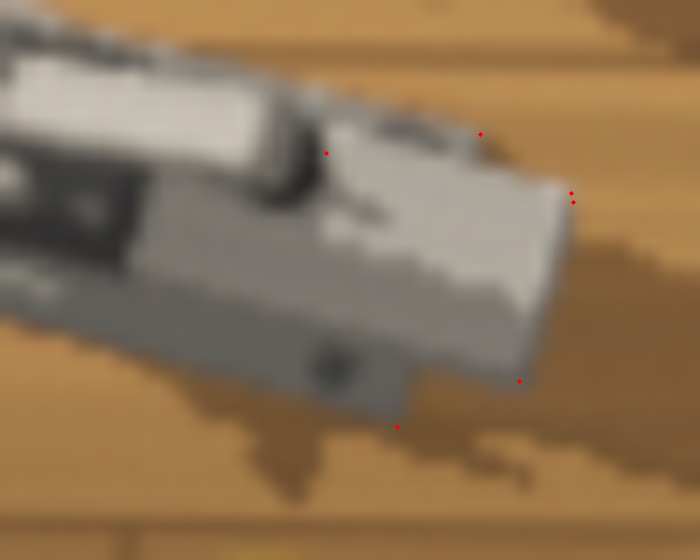

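```bash
python3 -m inch '[[[0,0,0],[0,1.5,0],0.7],[[0,0,0],[2,1.5,0],0.7],[[0,0,0],[4,1.5,0],0.7],[[0,0,0],[4,1.5,0],0.7]]' 80; python3 -c "
from h import *
delta([0.5008,-0.0565,0.05],goal(-14.3))
"
```

```text
clock: 7.55
position: [0.5022, -0.0554, 0.0504]
ee_rot: [0.088, 0.701, -0.089, 0.702]
ft_force: [-1.4, 0.2, 2.2]
grip_width: 0.404
t 7.55 turn [-0.1  0.1  0. ] shift [ 0.4 -1.4 -1.1] | tcp [ 0.5022 -0.0554  0.0504] f [-1.4  0.2  2.2] grip 0.404 j [-0.84  0.41  1.    2.01 -0.42  0.95  0.13]
```

```bash
python3 -m inch '[[[0,0,0],[0.5,0,0],0.45],[[0,0,0],[0.5,0,0],0.2],[[0,0,0],[0.5,0,0],0],[[0,0,0],[0.5,0,0],0],[[0,0,0],[0,0,0],0],[[0,0,0],[-40,0,0],0],[[0,0,0],[-100,-30,0],0],[[0,0,0],[-150,-60,0],0],[[0,0,0],[-150,-60,0],0]]' 80; python3 -c "
from h import *
np.savez('w5pose.npz',p=tcp()[1],r=tcp()[2].as_matrix())
snap('wrist','w5');c=snap('scene','s5')
cv2.imwrite('pics/s5c.png',cv2.resize(c['pixels'][170:290,230:380,::-1],(750,600),interpolation=cv2.INTER_CUBIC))
delta([0.5008,-0.0565,0.05],goal(-14.3))
"
```

```text
clock: 8.68
position: [0.4883, -0.1164, 0.2037]
ee_rot: [0.091, 0.699, -0.089, 0.704]
ft_force: [0.9, 0.5, -0.8]
grip_width: 0.998
t 8.78 turn [-0.1  0.1 -0.1] shift [150.5  57.9  -1.1] | tcp [ 0.4872 -0.1129  0.2004] f [ 0.3 -0.4 -0.7] grip 0.999 j [-1.01  0.11  1.24  1.87 -0.12  1.23  0.02]
```

View pics/w5.png

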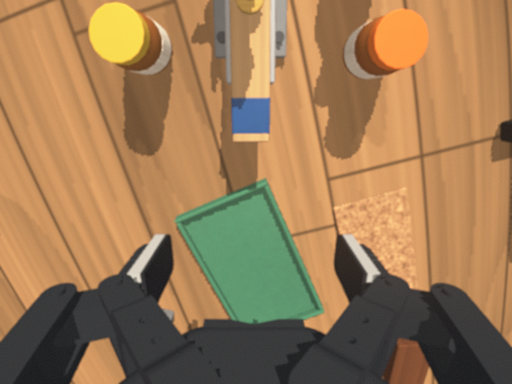

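View pics/s5c.png

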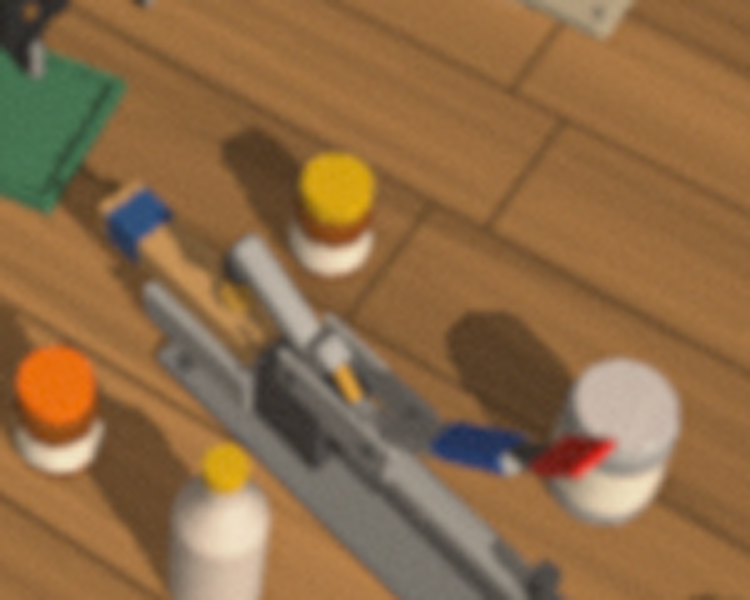

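```bash
python3 -c "
from h import *
c=dict(np.load('w5.npz')); T=wT('w5pose.npz')@c['T_tool_cam']
im=c['pixels'][0:150,190:310,::-1]; cv2.imwrite('pics/w5c.png',cv2.resize(im,None,fx=4,fy=4,interpolation=cv2.INTER_CUBIC))
"
```

```text
(no output)
```

View pics/w5c.png

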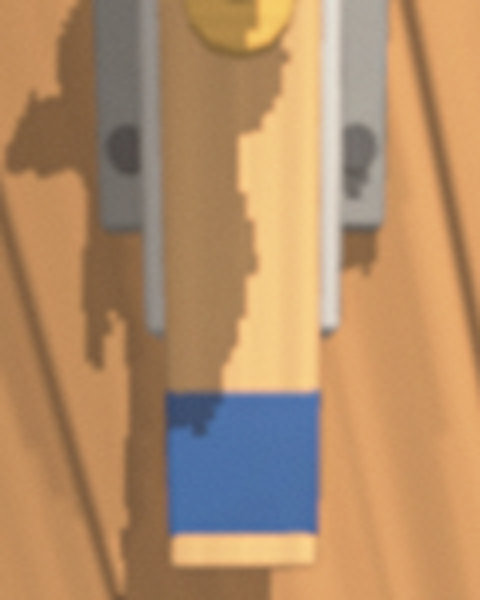

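```bash
python3 -c "
from h import *
c=dict(np.load('w5.npz')); T=wT('w5pose.npz')@c['T_tool_cam']
o=np.array([.5423,.1104]);a=np.radians(-104.3);u=np.array([np.cos(a),np.sin(a)]);v=np.array([-u[1],u[0]])
X=ray(c,[(250,13.5),(230.5,98),(270,98),(231,133),(269,133),(250,141),(226.5,82.5),(274.5,82.5),(215,56.5),(286,56.5)],[.089]+[.075]*5+[.045]*2+[.01]*2,T)
for n,x in zip('pinfront bl br bl2 br2 end jawL jawR baseL baseR'.split(),X): print(n,((x[:2]-o)@u).round(4),((x[:2]-o)@v).round(4))
"
```

```text
pinfront 0.0873 0.0017
bl 0.1551 -0.0172
br 0.1553 0.0197
bl2 0.1875 -0.0176
br2 0.1878 0.019
end 0.1954 0.0007
jawL 0.1395 -0.023
jawR 0.1397 0.026
baseL 0.1094 -0.038
baseR 0.1098 0.0413
```

```bash
cat >> h.py <<'E'
PO=np.array([.5423,.1104]);_a=np.radians(-104.3);PU=np.array([np.cos(_a),np.sin(_a)]);PV=np.array([-PU[1],PU[0]])
PO=PO+.0013*PV
def L(x,y,z): return np.r_[PO+x*PU+y*PV,z]
def tilt(t): return goal(-14.3)*R.from_rotvec([0,0,np.radians(t)])
def hp(q,t,rad=.1,clear=0.):
    b=.78-q; n=.007+clear
    bx=-.070-rad*np.cos(b)+n*np.sin(b); bz=.1+rad*np.sin(b)+n*np.cos(b)
    off=.011*abs(np.sin(b-np.radians(t)))
    # stand off along tool axis
    s=np.radians(t); return L(bx+off*np.sin(s),0,bz+off*np.cos(s))
E
python3 -c "
from h import *
print(hp(0,20))
delta(hp(0,20)+[0,0,.06],tilt(20))"
```

```text
[0.57680501 0.24050536 0.17962215]
t 8.78 turn [-0.   0.1 19.9] shift [-38.7 364.7  -0.7] | tcp [ 0.4872 -0.1129  0.2004] f [ 0.3 -0.4 -0.7] grip 0.999 j [-1.01  0.11  1.24  1.87 -0.12  1.23  0.02]
```

```bash
python3 -m inch '[[[0,0,0],[-50,0,0],1],[[0,0,0],[-70,50,0],1],[[0,0,0],[-70,110,0],1],[[0,0,0],[-70,170,0],1],[[0,0,0],[-70,230,0],1],[[0,0,7],[-70,290,0],1],[[0,0,14],[-60,340,0],1],[[0,0,20],[-45,365,0],1],[[0,0,20],[-39,365,0],1],[[0,0,20],[-39,365,0],1]]' 40; python3 -c "
from h import *
for q in (0,.1,.2,.3,.4,.5,.55,.6,.65,.7): print(q); delta(hp(q,20),tilt(20))
np.savez('w6pose.npz',p=tcp()[1],r=tcp()[2].as_matrix())
snap('wrist','w6');c=snap('scene','s6')
cv2.imwrite('pics/s6c.png',cv2.resize(c['pixels'][170:290,230:380,::-1],(750,600),interpolation=cv2.INTER_CUBIC))
"
```

```text
clock: 10.02
position: [0.577, 0.2401, 0.2388]
ee_rot: [0.208, 0.675, 0.034, 0.707]
ft_force: [-0.2, 0.1, -0.8]
grip_width: 0.001
0
t 10.03 turn [-0.   0.1  0.1] shift [ 55.8 -19.8  -0.3] | tcp [0.577  0.2401 0.2388] f [-0.2  0.1 -0.8] grip 0.001 j [-1.12  0.28  0.97  1.69 -0.59  1.19 -0.24]
0.1
t 10.03 turn [-0.   0.1  0.1] shift [ 65.8 -15.4  -0.4] | tcp [0.577  0.2401 0.2388] f [-0.2  0.1 -0.8] grip 0.001 j [-1.12  0.28  0.97  1.69 -0.59  1.19 -0.24]
0.2
t 10.03 turn [-0.   0.1  0.1] shift [ 76.3 -11.9  -0.4] | tcp [0.577  0.2401 0.2388] f [-0.2  0.1 -0.8] grip 0.001 j [-1.12  0.28  0.97  1.69 -0.59  1.19 -0.24]
0.3
t 10.03 turn [-0.   0.1  0.1] shift [87.  -9.4 -0.4] | tcp [0.577  0.2401 0.2388] f [-0.2  0.1 -0.8] grip 0.001 j [-1.12  0.28  0.97  1.69 -0.59  1.19 -0.24]
0.4
t 10.03 turn [-0.   0.1  0.1] shift [98.  -7.9 -0.4] | tcp [0.577  0.2401 0.2388] f [-0.2  0.1 -0.8] grip 0.001 j [-1.12  0.28  0.97  1.69 -0.59  1.19 -0.24]
0.5
t 10.03 turn [-0.   0.1  0.1] shift [107.6  -7.3  -0.4] | tcp [0.577  0.2401 0.2388] f [-0.2  0.1 -0.8] grip 0.001 j [-1.12  0.28  0.97  1.69 -0.59  1.19 -0.24]
0.55
t 10.03 turn [-0.   0.1  0.1] shift [112.1  -7.4  -0.4] | tcp [0.577  0.2401 0.2388] f [-0.2  0.1 -0.8] grip 0.001 j [-1.12  0.28  0.97  1.69 -0.59  1.19 -0.24]
0.6
t 10.03 turn [-0.   0.1  0.1] shift [116.5  -7.8  -0.4] | tcp [0.577  0.2401 0.2388] f [-0.2  0.1 -0.8] grip 0.001 j [-1.12  0.28  0.97  1.69 -0.59  1.19 -0.24]
0.65
t 10.03 turn [-0.   0.1  0.1] shift [121.   -8.4  -0.4] | tcp [0.577  0.2401 0.2388] f [-0.2  0.1 -0.8] grip 0.001 j [-1.12  0.28  0.97  1.69 -0.59  1.19 -0.24]
0.7
t 10.03 turn [-0.   0.1  0.1] shift [125.4  -9.3  -0.4] | tcp [0.577  0.2401 0.2388] f [-0.2  0.1 -0.8] grip 0.001 j [-1.12  0.28  0.97  1.69 -0.59  1.19 -0.24]
```

View pics/w6.png

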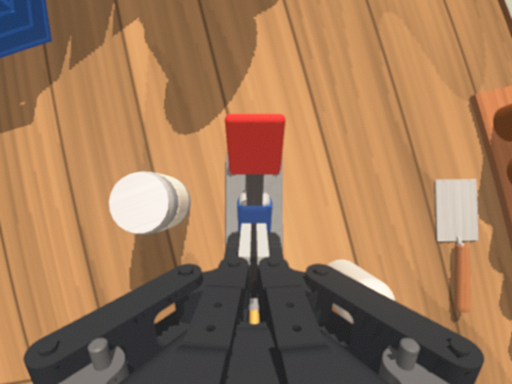

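View pics/s6c.png

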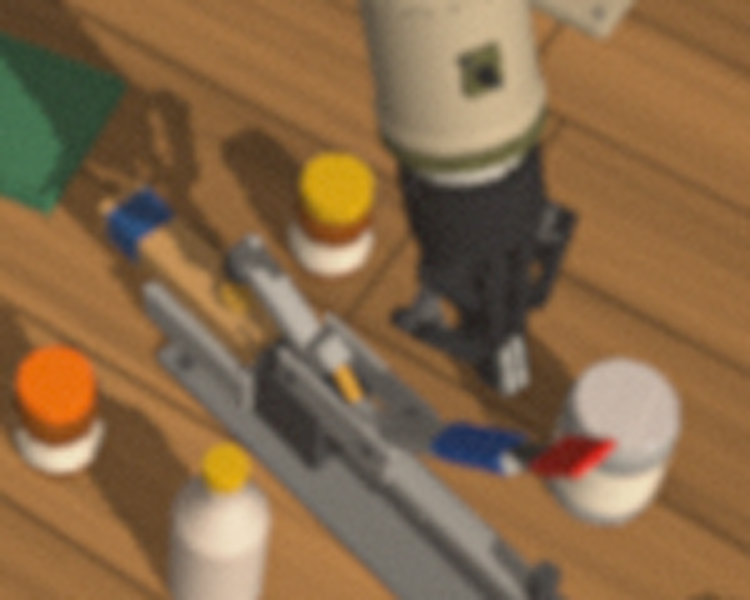

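```bash
python3 -m inch '[[[0,0,0],[30,-19,0],1],[[0,0,0],[50,-19,0],1],[[0,0,0],[56,-20,0],1],[[0,0,0],[66,-15,0],1],[[0,0,0],[76,-12,0],1],[[0,0,0],[76,-12,0],1]]' 40; python3 -c "
from h import *
delta(hp(.5,20),tilt(20))
snap('wrist','w7')
"
```

```text
clock: 10.88
position: [0.5819, 0.2554, 0.1646]
ee_rot: [0.208, 0.675, 0.035, 0.707]
ft_force: [-1.6, -0.3, 3.8]
grip_width: -0.001
t 10.88 turn [ 0.1  0.2 -0. ] shift [32.4  2.7 -1.3] | tcp [0.5819 0.2554 0.1646] f [-1.6 -0.3  3.8] grip -0.001 j [-1.07  0.38  0.91  1.76 -0.7   1.08 -0.15]
```

View pics/w7.png

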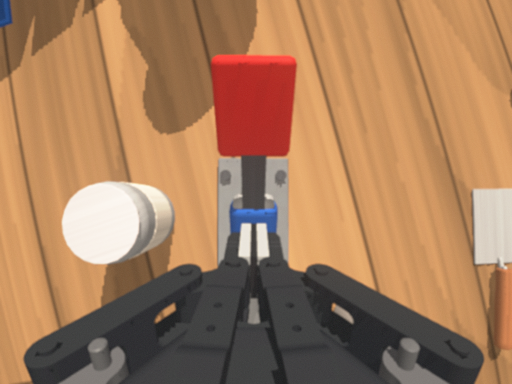

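```bash
python3 -m inch '[[[0,0,0],[11,1,-1],1],[[0,0,0],[22,2,-1],1],[[0,0,0],[32,3,-1],1],[[0,0,0],[37,3,-1],1],[[0,0,0],[39,3,-1],1],[[0,0,0],[39,3,-1],1]]' 40; python3 -c "
from h import *
delta(hp(.7,20),tilt(20))
"
```

```text
clock: 11.68
position: [0.5845, 0.2708, 0.129]
ee_rot: [0.208, 0.675, 0.035, 0.707]
ft_force: [-1.1, -0.9, -0.4]
grip_width: 0.003
t 11.68 turn [0.  0.1 0. ] shift [11.3 -1.7 -0. ] | tcp [0.5845 0.2708 0.129 ] f [-1.1 -0.9 -0.4] grip 0.003 j [-1.05  0.44  0.87  1.77 -0.76  1.03 -0.12]
```

```bash
python3 -c "
from h import *
np.savez('w8pose.npz',p=tcp()[1],r=tcp()[2].as_matrix())
snap('wrist','w8');c=snap('scene','s8')
cv2.imwrite('pics/s8c.png',cv2.resize(c['pixels'][170:290,230:380,::-1],(750,600),interpolation=cv2.INTER_CUBIC))
"
```

```text
(no output)
```

View pics/w8.png

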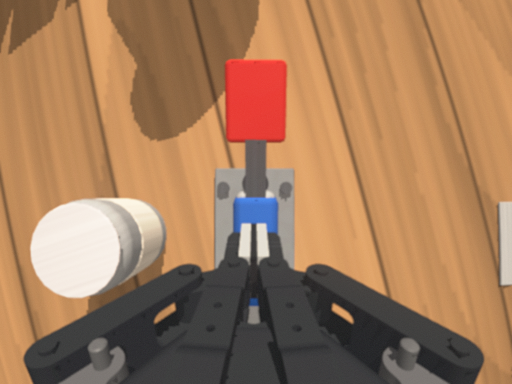

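View pics/s8c.png

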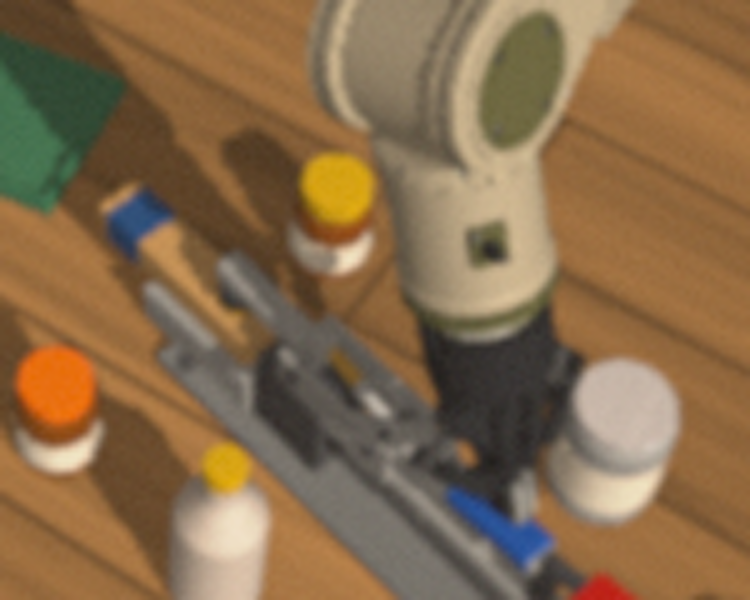

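```bash
python3 -c "
from h import *
c=dict(np.load('w8.npz')); W=cloud(c,wT('w8pose.npz')@c['T_tool_cam'])
for v,u in((70,255),(100,255),(132,255),(205,255),(220,255)): x=W[v,u]; print(x.round(4),((x[:2]-PO)@PU).round(4),((x[:2]-PO)@PV).round(4))
"
```

```text
[0.6074 0.3599 0.1432] -0.2578 0.0002
[0.6036 0.3451 0.1395] -0.2426 0.0002
[0.5995 0.329  0.1349] -0.226 0.0002
[0.5895 0.2896 0.1268] -0.1853 0.0002
[0.5873 0.2811 0.1246] -0.1765 0.0002
```

```bash
python3 -m inch '[[[0,0,0],[3,-1,0],1],[[0,0,0],[6,-1,0],1],[[0,0,0],[9,-1.5,0],1],[[0,0,0],[11,-2,0],1]]' 40; python3 -c "
from h import *
delta(hp(.7,20),tilt(20))
np.savez('w9pose.npz',p=tcp()[1],r=tcp()[2].as_matrix())
snap('wrist','w9')
c=dict(np.load('w9.npz')); W=cloud(c,wT('w9pose.npz')@c['T_tool_cam'])
for v,u in((70,255),(100,255),(132,255),(205,255),(220,255)): x=W[v,u]; print(x.round(4),((x[:2]-PO)@PU).round(4),((x[:2]-PO)@PV).round(4))
"
```

```text
clock: 12.28
position: [0.5851, 0.2726, 0.1178]
ee_rot: [0.208, 0.675, 0.035, 0.707]
ft_force: [-0.4, -1.0, -0.1]
grip_width: -0.001
t 12.28 turn [0.  0.1 0. ] shift [ 0.2  0.3 -0.1] | tcp [0.5851 0.2726 0.1178] f [-0.4 -1.  -0.1] grip -0.001 j [-1.05  0.45  0.86  1.78 -0.78  1.01 -0.1 ]
[0.6084 0.3633 0.1286] -0.2614 0.0003
[0.6043 0.3472 0.1275] -0.2448 0.0003
[0.6001 0.3308 0.1238] -0.2279 0.0003
[0.5901 0.2914 0.1176] -0.1872 0.0003
[0.588  0.2831 0.1165] -0.1786 0.0003
```

View pics/w9.png

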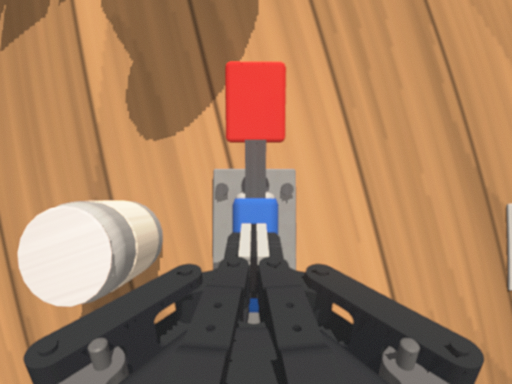

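```bash
python3 -m inch '[[[0,0,0],[2,0,0],1],[[0,0,0],[3,0,0],1]]' 40; python3 -c "
from h import *
delta(hp(.7,20),tilt(20))
delta(L(-.2465,0,.20),tilt(0))
"
```

```text
clock: 12.58
position: [0.5857, 0.2729, 0.1164]
ee_rot: [0.209, 0.675, 0.035, 0.707]
ft_force: [-11.2, -8.2, 22.8]
grip_width: 0.003
t 12.57 turn [-0.   0.1 -0. ] shift [-1.3  0.4 -0.6] | tcp [0.5857 0.2729 0.1164] f [-11.2  -8.2  22.8] grip 0.003 j [-1.04  0.46  0.86  1.78 -0.78  1.01 -0.1 ]
t 12.57 turn [ -0.    0.1 -20. ] shift [-51.7 102.2  -0.5] | tcp [0.5857 0.2729 0.1164] f [-11.2  -8.2  22.8] grip 0.003 j [-1.04  0.46  0.86  1.78 -0.78  1.01 -0.1 ]
```

```bash
python3 -m inch '[[[0,0,0],[-10,0,0],1],[[0,0,0],[-60,10,0],1],[[0,0,-10],[-65,60,0],1],[[0,0,-20],[-58,102,0],1],[[0,0,-20],[-52,102,0],1],[[0,0,-20],[-52,102,0],1]]' 40; python3 -c "
from h import *
delta(L(-.2465,0,.128),tilt(0))
np.savez('w10pose.npz',p=tcp()[1],r=tcp()[2].as_matrix())
snap('wrist','w10')
c=snap('scene','s10')
cv2.imwrite('pics/s10c.png',cv2.resize(c['pixels'][170:320,230:380,::-1],(600,600),interpolation=cv2.INTER_CUBIC))
"
```

```text
clock: 13.32
position: [0.6048, 0.3484, 0.199]
ee_rot: [0.088, 0.701, -0.089, 0.702]
ft_force: [0.2, -2.0, 0.6]
grip_width: 0.0
t 13.32 turn [-0.   0.1  0.1] shift [71.   0.6 -0.6] | tcp [0.6048 0.3484 0.199 ] f [ 0.2 -2.   0.6] grip 0.0 j [-1.16  0.66  0.92  1.32 -0.52  1.4  -0.51]
```

View pics/w10.png

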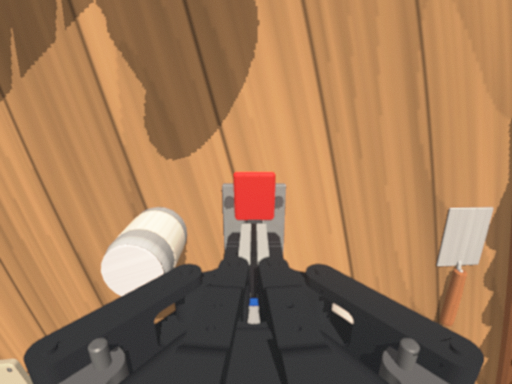

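View pics/s10c.png

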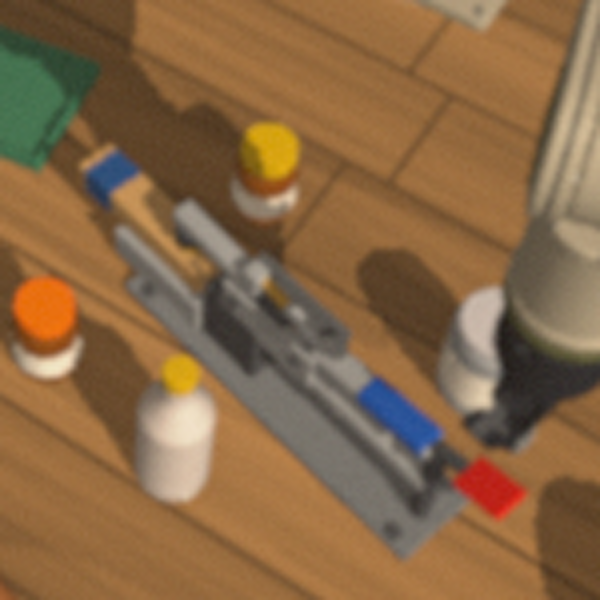

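```bash
python3 -c "
from h import *
c=dict(np.load('w10.npz')); W=cloud(c,wT('w10pose.npz')@c['T_tool_cam'])
for v,u in((178,254),(197,254),(215,254),(197,240),(197,270)): x=W[v,u]; print(x.round(4),((x[:2]-PO)@PU).round(4),((x[:2]-PO)@PV).round(4))
"
```

```text
[0.6087 0.3644 0.1292] -0.2625 0.0003
[0.6046 0.3482 0.1268] -0.2458 0.0003
[0.6003 0.3313 0.1233] -0.2284 0.0003
[0.5935 0.351  0.1267] -0.2457 -0.0111
[0.6172 0.3445 0.1257] -0.2454 0.0134
```

Centred over the tab, top at 0.127. Pressing down ~25 mm from there.

```bash
python3 -m inch '[[[0,0,0],[50,0,0],1],[[0,0,0],[68,0,0],1],[[0,0,0],[76,0,0],1],[[0,0,0],[84,0,0],1],[[0,0,0],[90,0,0],1],[[0,0,0],[94,0,0],1],[[0,0,0],[94,0,0],1]]' 40; python3 -c "
from h import *
delta(L(-.2465,0,.128),tilt(0))
np.savez('w11pose.npz',p=tcp()[1],r=tcp()[2].as_matrix())
snap('wrist','w11')
"
```

```text
clock: 14.3
position: [0.6064, 0.3461, 0.1084]
ee_rot: [0.09, 0.7, -0.089, 0.703]
ft_force: [0.3, -1.3, 0.6]
grip_width: 0.001
t 14.3 turn [-0.3  0.2 -0.2] shift [-19.6   2.3  -2.5] | tcp [0.6064 0.3461 0.1084] f [ 0.3 -1.3  0.6] grip 0.001 j [-1.15  0.73  0.88  1.43 -0.57  1.25 -0.47]
```

View pics/w11.png

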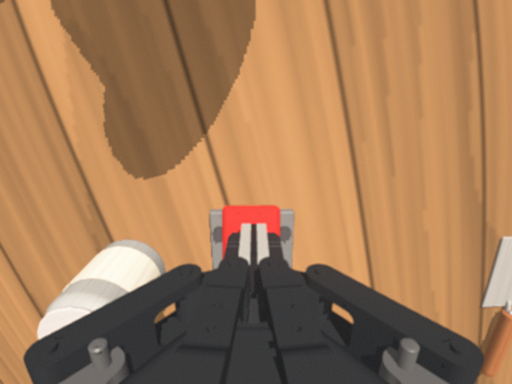

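```bash
python3 -m inch '[[[0,0,0],[3,0,0],1],[[0,0,0],[6,0,0],1],[[0,0,0],[9,0,0],1],[[0,0,0],[9,0,0],1]]' 40; python3 -c "
from h import *
delta(L(-.2465,0,.128),tilt(0))
c=snap('scene','s12')
cv2.imwrite('pics/s12c.png',cv2.resize(c['pixels'][170:320,230:380,::-1],(600,600),interpolation=cv2.INTER_CUBIC))
"
```

```text
clock: 14.85
position: [0.6065, 0.3468, 0.0994]
ee_rot: [0.09, 0.7, -0.088, 0.703]
ft_force: [0.1, 1.0, 3.0]
grip_width: 0.002
t 14.85 turn [-0.2  0.2 -0.2] shift [-28.7   1.7  -2.4] | tcp [0.6065 0.3468 0.0994] f [0.1 1.  3. ] grip 0.002 j [-1.15  0.74  0.87  1.43 -0.58  1.23 -0.47]
```

View pics/s12c.png

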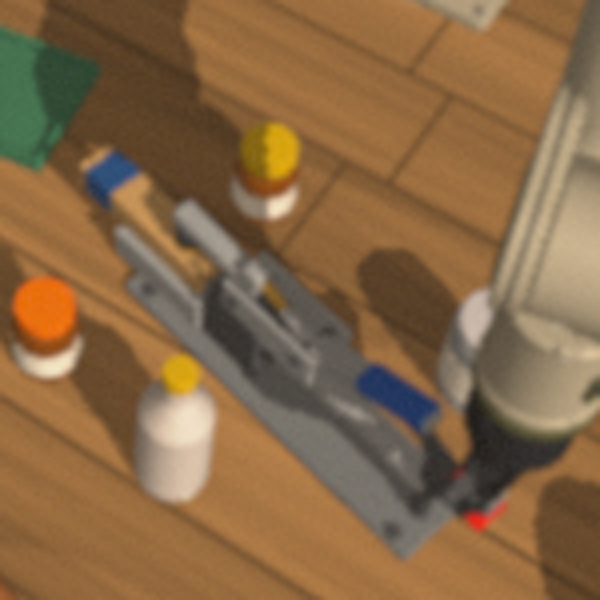

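```bash
python3 -m inch '[[[0,0,0],[-20,0,0],1],[[0,0,0],[-60,5,0],1],[[0,0,0],[-120,10,0],1],[[0,0,0],[-180,10,0],1],[[0,0,0],[-180,10,0],1]]' 40; python3 -c "
from h import *
delta(L(-.2465,0,.128),tilt(0))
c=snap('scene','s13')
cv2.imwrite('pics/s13c.png',cv2.resize(c['pixels'][170:320,230:380,::-1],(600,600),interpolation=cv2.INTER_CUBIC))
"
```

```text
clock: 15.52
position: [0.61, 0.3554, 0.2861]
ee_rot: [0.092, 0.697, -0.087, 0.705]
ft_force: [0.5, 0.3, -0.3]
grip_width: 0.001
t 15.53 turn [-0.3  0.6 -0.5] shift [157.9  -9.   -5.3] | tcp [0.61   0.3554 0.2861] f [ 0.5  0.3 -0.3] grip 0.001 j [-1.14  0.63  0.95  1.17 -0.5   1.55 -0.55]
```

View pics/s13c.png

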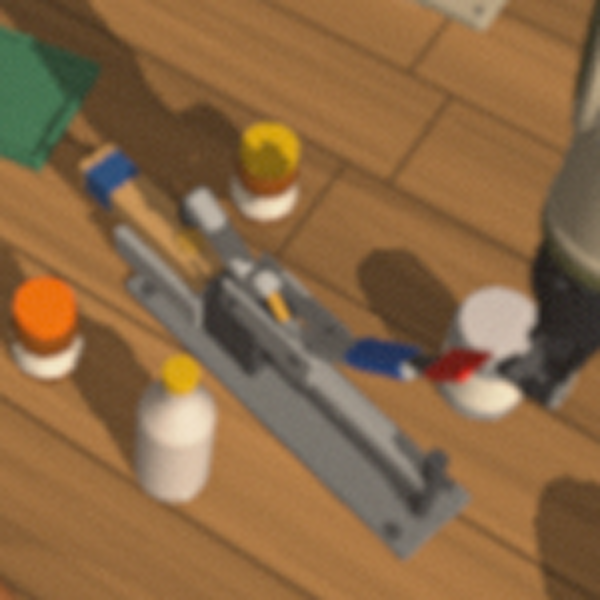

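```bash
python3 -c "
from h import *
delta([.4872,-.1129,.2],goal(-14.3))
"
```

```text
t 15.57 turn [-0.3  0.4 -0.3] shift [  79.8 -484.4   -0.6] | tcp [0.609  0.3555 0.2828] f [-0.7  0.4 -0.8] grip -0.002 j [-1.14  0.63  0.95  1.18 -0.5   1.55 -0.55]
```

```bash
python3 -m inch '[[[0,0,0],[-10,-60,0],1],[[0,0,0],[-10,-120,0],1],[[0,0,0],[-10,-180,0],1],[[0,0,0],[-10,-240,0],1],[[0,0,0],[-5,-300,0],1],[[0,0,0],[0,-360,0],0.5],[[0,0,0],[20,-420,0],0],[[0,0,0],[50,-470,0],0],[[0,0,0],[80,-484,-1],0],[[0,0,0],[80,-484,-1],0]]' 40; python3 -c "
from h import *
np.savez('w14pose.npz',p=tcp()[1],r=tcp()[2].as_matrix())
snap('wrist','w14')
delta([.4872,-.1129,.2],goal(-14.3))
c=dict(np.load('w14.npz'))
im=c['pixels'][0:150,190:310,::-1]; cv2.imwrite('pics/w14c.png',cv2.resize(im,None,fx=4,fy=4,interpolation=cv2.INTER_CUBIC))
"
```

```text
clock: 16.82
position: [0.4846, -0.1133, 0.1981]
ee_rot: [0.092, 0.7, -0.089, 0.702]
ft_force: [0.2, -0.6, -0.1]
grip_width: 0.998
t 16.88 turn [-0.4  0.3 -0.3] shift [-0.5 -0.1  1.3] | tcp [ 0.486  -0.1124  0.1995] f [0.5 0.6 0.4] grip 1.001 j [-1.04  0.11  1.27  1.88 -0.12  1.23  0.02]
```

View pics/w14.png

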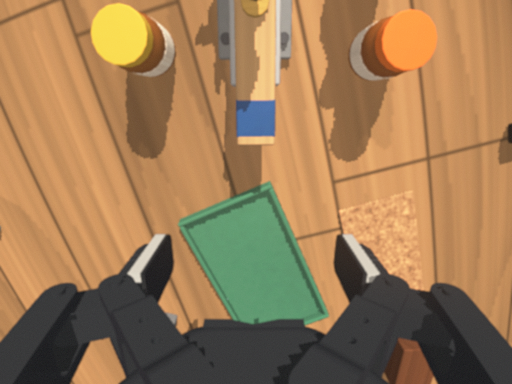

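View pics/w14c.png

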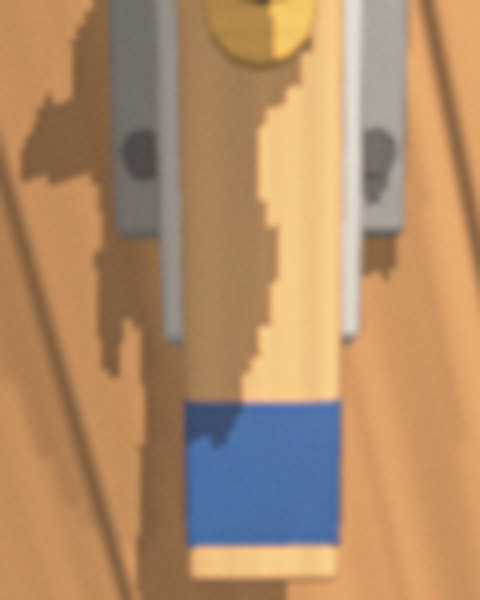

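```bash
python3 -c "
from h import *
delta([.5022,-.0557,.0495],goal(-14.3))
"
```

```text
t 16.88 turn [-0.4  0.3 -0.3] shift [150.2  58.3   0.6] | tcp [ 0.486  -0.1124  0.1995] f [0.5 0.6 0.4] grip 1.001 j [-1.04  0.11  1.27  1.88 -0.12  1.23  0.02]
```

```bash
python3 -m inch '[[[0,0,0],[50,28,0.5],0],[[0,0,0],[100,50,0.5],0],[[0,0,0],[130,58,0.5],0],[[0,0,0],[145,58,0.5],0],[[0,0,0],[149,58,0.5],0],[[0,0,0],[149,58,0.5],0],[[0,0,0],[149,58,0.5],0.7],[[0,0,0],[149,58,0.5],0.7],[[0,0,0],[149,58,0.5],0.7],[[0,0,0],[149,58,0.5],0.7]]' 80; python3 -c "
from h import *
delta([.5022,-.0557,.0495],goal(-14.3))
"
```

```text
clock: 18.12
position: [0.5022, -0.0559, 0.0513]
ee_rot: [0.092, 0.699, -0.089, 0.703]
ft_force: [-2.1, 0.3, 8.1]
grip_width: 0.405
t 18.12 turn [-0.4  0.3 -0.3] shift [ 1.8  0.2 -0.1] | tcp [ 0.5022 -0.0559  0.0513] f [-2.1  0.3  8.1] grip 0.405 j [-0.86  0.42  1.04  2.01 -0.45  0.95  0.16]
```

```bash
python3 -m inch '[[[0,0,0],[-2,0,0],0.7],[[0,0,0],[-8,0,0],0.7],[[0,0,0],[-10,-10,0],0.7],[[0,0,0],[-10,-40,0],0.7],[[0,0,0],[-15,-80,0],0.7],[[0,0,0],[-40,-100,0],0.7],[[0,0,0],[-40,-100,0],0.7],[[0,0,0],[-40,-100,0],0.7]]' 80; python3 -c "
from h import *
delta([.5022,-.0557,.0495],goal(-14.3))
c=snap('wrist','w15'); W=cloud(c,c['T_tool_cam'])
print('pin',W[30:44,247:260].reshape(-1,3).mean(0).round(4))
for v in (100,130,160,200): print(W[v-3:v+4,245:262].reshape(-1,3).mean(0).round(4))
"
```

```text
clock: 19.12
position: [0.4766, -0.1521, 0.0903]
ee_rot: [0.092, 0.7, -0.088, 0.703]
ft_force: [0.4, 1.2, -2.3]
grip_width: 0.402
t 19.12 turn [-0.3  0.2 -0.3] shift [41.3 99.5  0.3] | tcp [ 0.4766 -0.1521  0.0903] f [ 0.4  1.2 -2.3] grip 0.402 j [-0.75  0.34  1.12  1.99 -0.37  1.02  0.3 ]
pin [nan nan nan]
[-0.0227  0.0759 -0.0009]
[-0.0229  0.0637 -0.0009]
[-0.0229  0.0508 -0.0009]
[-0.0231  0.0323 -0.0009]
```

View pics/w15.png

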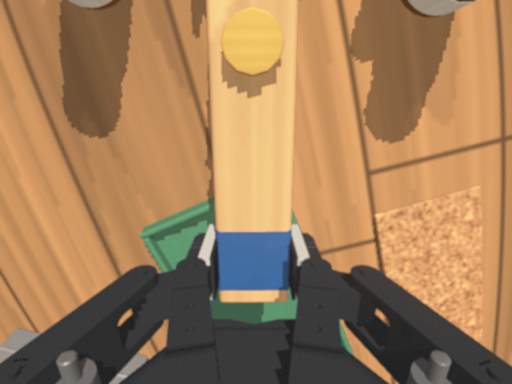

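```bash
python3 -c "
from h import *
for f in ('w2','w15'):
  c=dict(np.load(f+'.npz')); W=cloud(c,c['T_tool_cam'])
  print(f,'pin',np.nanmedian(W[30:44,247:260].reshape(-1,3),0).round(4), 'bar', np.nanmedian(W[80:90,240:265].reshape(-1,3),0).round(4),np.nanmedian(W[90:110,240:265].reshape(-1,3),0).round(4),np.nanmedian(W[180:200,240:265].reshape(-1,3),0).round(4))
# tray target
z=goal(9.2)
ctr=np.array([.4508,-.2586]); d=np.array([np.cos(np.radians(99.2)),np.sin(np.radians(99.2))])
g=ctr-.05*d; print(g)
delta([*g,.06],goal(9.2)); delta([*g,.014],goal(9.2))
"
```

```text
w2 pin [-0.0367  0.0972 -0.0008] bar [-0.0243  0.0819 -0.0013] [-0.0242  0.0759 -0.0013] [-0.0244  0.0378 -0.0014]
w15 pin [-0.0289  0.0989 -0.0009] bar [-0.0228  0.0821 -0.0013] [-0.0227  0.0759 -0.0013] [-0.0231  0.0373 -0.0014]
[ 0.45879406 -0.30795681]
t 19.18 turn [-23.8   0.3  -0.3] shift [  29.3 -155.7   22. ] | tcp [ 0.4765 -0.1518  0.0901] f [-0.5 -0.2 -2. ] grip 0.407 j [-0.75  0.34  1.12  1.99 -0.37  1.02  0.3 ]
t 19.18 turn [-23.8   0.3  -0.3] shift [  75.3 -156.    21.9] | tcp [ 0.4765 -0.1518  0.0901] f [-0.5 -0.2 -2. ] grip 0.407 j [-0.75  0.34  1.12  1.99 -0.37  1.02  0.3 ]
```

```bash
python3 -m inch '[[[-5,0,0],[0,-40,5],0.7],[[-12,0,0],[0,-80,11],0.7],[[-19,0,0],[0,-120,16],0.7],[[-24,0,0],[10,-156,22],0.7],[[-24,0,0],[29,-156,22],0.7],[[-24,0,0],[29,-156,22],0.7],[[-24,0,0],[29,-156,22],0.7]]' 80; python3 -c "
from h import *
g=[.4588,-.308]
np.savez('w16pose.npz',p=tcp()[1],r=tcp()[2].as_matrix())
delta([*g,.013],goal(9.2)); snap('wrist','w16')
"
```

```text
clock: 20.05
position: [0.4593, -0.3068, 0.0602]
ee_rot: [-0.057, 0.703, 0.06, 0.706]
ft_force: [0.0, -0.9, -1.4]
grip_width: 0.403
t 20.05 turn [ 0.3  0.3 -0.2] shift [47.2 -1.3 -0.9] | tcp [ 0.4593 -0.3068  0.0602] f [ 0.  -0.9 -1.4] grip 0.403 j [-0.24  0.48  0.92  1.88 -0.45  1.01  1.04]
```

View pics/w16.png

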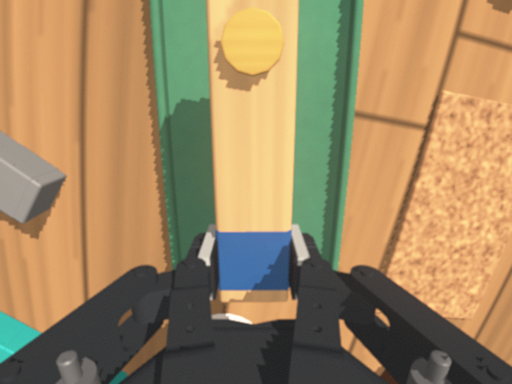

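```bash
python3 -m inch '[[[0,0,0],[20,-1,-1],0.7],[[0,0,0],[36,-1,-1],0.7],[[0,0,0],[43,-1,-1],0.7],[[0,0,0],[46,-1,-1],0.7],[[0,0,0],[47,-1,-1],0.7],[[0,0,0],[47,-1,-1],0.7]]' 80; python3 -c "
from h import *
delta([.4588,-.308,.013],goal(9.2))
"
```

```text
clock: 20.85
position: [0.459, -0.3081, 0.0138]
ee_rot: [-0.057, 0.703, 0.06, 0.707]
ft_force: [0.2, -0.1, -0.9]
grip_width: 0.402
t 20.85 turn [ 0.3  0.4 -0.2] shift [ 0.8  0.1 -0.2] | tcp [ 0.459  -0.3081  0.0138] f [ 0.2 -0.1 -0.9] grip 0.402 j [-0.18  0.55  0.86  1.9  -0.52  0.93  1.09]
```

```bash
python3 -m inch '[[[0,0,0],[1.5,0,0],0.7],[[0,0,0],[1.5,0,0],0.7]]' 80; python3 -m inch '[[[0,0,0],[0,0,0],0.45],[[0,0,0],[0,0,0],0.42],[[0,0,0],[0,0,0],0.42],[[0,0,0],[-30,0,0],0.42],[[0,0,0],[-90,0,0],0.42],[[0,0,0],[-150,-20,0],0.42],[[0,0,0],[-150,-40,0],0.42],[[0,0,0],[-150,-40,0],0.42]]' 80; python3 -c "
from h import *
np.savez('w17pose.npz',p=tcp()[1],r=tcp()[2].as_matrix())
snap('wrist','w17');snap('top','t17'); c=snap('scene','s17')
print(readout.get_obs()['ft_force'])
W=cloud(dict(np.load('w17.npz')),wT('w17pose.npz')@dict(np.load('w17.npz'))['T_tool_cam'])
np.save('W17.npy',W)
"
```

```text
clock: 21.1
position: [0.4593, -0.3083, 0.0126]
ee_rot: [-0.057, 0.702, 0.06, 0.707]
ft_force: [-0.9, -0.3, -0.0]
grip_width: 0.404
clock: 22.1
position: [0.4647, -0.3495, 0.1628]
ee_rot: [-0.057, 0.702, 0.059, 0.707]
ft_force: [0.4, 0.5, -0.5]
grip_width: 0.579
[-0.3327409   0.29893687 -0.12871743]
```

View pics/w17.png

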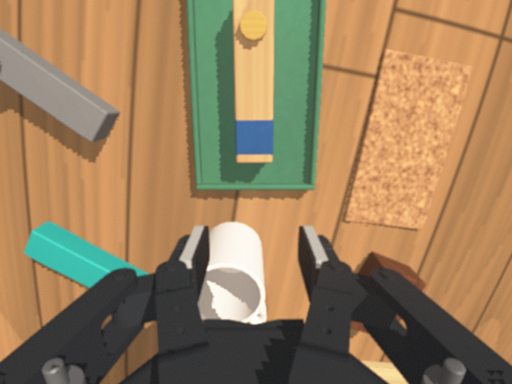

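View pics/s17.png

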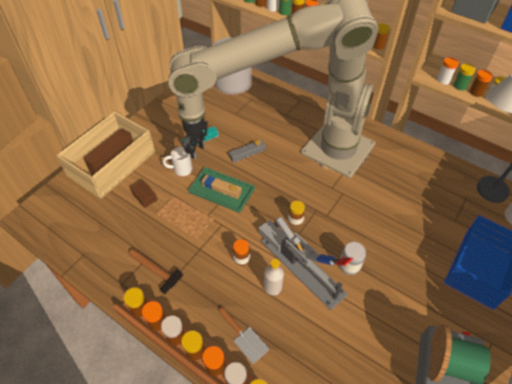

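View pics/t17.png

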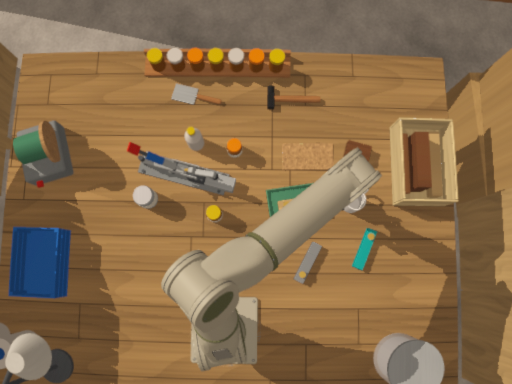

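```bash
python3 -c "
from h import *
W=np.load('W17.npy')
for v,u in ((25,254),(60,254),(110,254),(140,254),(60,240),(60,268)): print(W[v,u].round(4))
a=dict(np.load('top0.npz'));b=dict(np.load('t17.npz'))
d=np.abs(a['pixels'].astype(int)-b['pixels']).sum(2)
for n,u,v in [('jo',234,146),('joc',214,212),('glue',193,138),('can',145,197)]: print(n,d[v-12:v+12,u-12:u+12].mean())
a=dict(np.load('scene0.npz'));b=dict(np.load('s17.npz'));d=np.abs(a['pixels'].astype(int)-b['pixels']).sum(2)
for n,u,v in [('mug',178,162),('off',143,193),('jo',241,252),('oc',297,212)]: print(n,d[v-12:v+12,u-12:u+12].mean())
manip.hand_in()
"
```

```text
[ 0.443  -0.2125  0.0416]
[ 0.4475 -0.2396  0.0348]
[ 0.4547 -0.283   0.0353]
[ 0.4593 -0.3107  0.0364]
[ 0.4352 -0.2418  0.0358]
[ 0.4599 -0.2378  0.037 ]
jo 3.359375
joc 3.123263888888889
glue 3.2291666666666665
can 3.28125
mug 34.611111111111114
off 5.602430555555555
jo 5.565972222222222
oc 5.638888888888889
the job is handed in; nothing more can be done
```

```bash
python3 -c "
from h import *
a=dict(np.load('scene0.npz'))['pixels'];b=dict(np.load('s17.npz'))['pixels']
cv2.imwrite('pics/mug.png',cv2.resize(np.hstack([a[135:185,150:210],b[135:185,150:210]])[:,:,::-1],None,fx=6,fy=6,interpolation=cv2.INTER_CUBIC))"
```

```text
(no output)
```

View pics/mug.png

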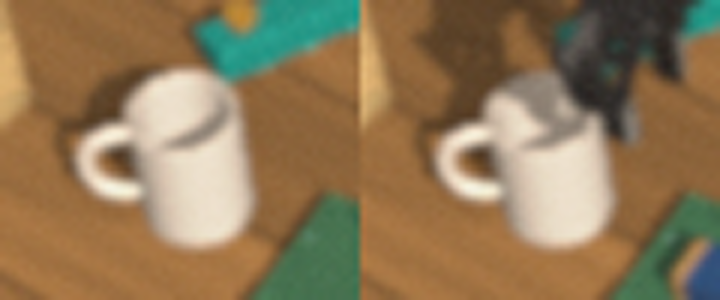

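The job is done and handed in at about 22 s of the 72 s limit. I laid the bar on the lower jaw with its pin under the pad. I then pressed the blue handle until it locked, pressed the red tab so the pliers sprang open, and laid the bar in the green tray.

**Pin position:** before pressing, the camera measurements put the pin centre about 75 mm out from the hinge, as asked. It was about 1 mm off the pliers' axis in my fitted frame, and less than that off the jaw's own centre.

**Lock:** right after the main press the tab measured about 140 mm high, which did not match the 127 mm expected when locked. I pressed further until the handle met a hard stop. The tab then read 127 mm and the handle stayed down when let go.

**Pin home:** the head measured about 12 mm above the bar's top before pressing and 6 mm after, which is the thickness of the head.

**Bar in the tray:** it lies flat and pin up, its top at about 36 mm, inside the walls. The gripper was clear of it, with no force on the wrist.

**Bystanders:** before-and-after images of the two jars and the offcut hardly differ, and nor do those of the glue bottle and paint can. The mug's image did change. A close look after handing in shows it in the same place, with only the raised gripper and its shadow over it.

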